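Stack the sample cases on the free collection board

TASK

Clear the print-lab desk: on whichever collection board has no model curing on it, stack all the sample cases into one centred tower square to the board, largest at the bottom and ever smaller upwards, so that no case overhangs the one below it. When the tower stands, swing that board's lever fully over, away from the robot, to flag it ready for collection. Leave the curing model, the other board's lever and the yellow duck as they are.

Things in the scene. Friction and masses are not known exactly. Their poses are not given: they have to be found in the camera images.
- case_a: blue flat-topped closed plastic case, a plain block 132 long x 68 wide x 36 mm high. Origin: centre of its underside; x along its length, y across its width, z up. About 260 g
- case_b: orange flat-topped closed plastic case, a plain block 116 long x 58 wide x 34 mm high; may be absent. Origin: centre of its underside; x along its length, y across its width, z up. About 200 g
- case_c: white flat-topped closed plastic case, a plain block 100 long x 48 wide x 32 mm high; may be absent. Origin: centre of its underside; x along its length, y across its width, z up. About 150 g
- case_d: green flat-topped closed plastic case, a plain block 84 long x 38 wide x 30 mm high; may be absent. Origin: centre of its underside; x along its length, y across its width, z up. About 110 g
- case_e: red flat-topped closed plastic case, a plain block 68 long x 28 wide x 28 mm high; may be absent. Origin: centre of its underside; x along its length, y across its width, z up. About 70 g
- board_left: fixed collection board on the left (+y) of the table, a plywood plate 10 mm thick. Origin: on the table (10 mm below the board's top face) under the centre of its grey stacking area, 180 (x) x 110 mm (y), outlined in yellow; its x axis runs along the length, away from the robot, towards its lever, z up. Its lever's block (70 x 50 mm, 25 mm high) stands on the plate 130 mm from the origin along +x
- lever_left (a joint): the ready lever at the far end of the left board: pivots about the board's y axis, 32 mm above the table, 130 mm from the board's origin along its +x. 0 rad: leaning 0.5 rad from upright towards the robot (not ready); 1.0 rad, its stop: leaning 0.5 rad away from the robot (ready). Stays where it is left; a push of about 1 N moves it. Starts between 0 and 0.2
- lever_left_tip (a point): centre of the red ball (26 mm across) on the end of that lever's 10 mm thick steel rod, 65 mm from the pivot, 89 to 97 mm above the table
- model_left: orange twisted tower glued up and left to cure on the left board: round foot 72 mm across, 104 mm high, origin at the centre of its underside. Only one of the two models is present in any start; the other is absent
- board_right: fixed collection board on the right (-y) of the table, a plywood plate 10 mm thick. Origin: on the table (10 mm below the board's top face) under the centre of its grey stacking area, 180 (x) x 110 mm (y), outlined in yellow; its x axis runs along the length, away from the robot, towards its lever, z up. Its lever's block (70 x 50 mm, 25 mm high) stands on the plate 130 mm from the origin along +x
- lever_right (a joint): the ready lever at the far end of the right board: pivots about the board's y axis, 32 mm above the table, 130 mm from the board's origin along its +x. 0 rad: leaning 0.5 rad from upright towards the robot (not ready); 1.0 rad, its stop: leaning 0.5 rad away from the robot (ready). Stays where it is left; a push of about 1 N moves it. Starts between 0 and 0.2
- lever_right_tip (a point): centre of the red ball (26 mm across) on the end of that lever's 10 mm thick steel rod, 65 mm from the pivot, 89 to 97 mm above the table
- model_right: orange twisted tower glued up and left to cure on the right board: round foot 72 mm across, 104 mm high, origin at the centre of its underside. Only one of the two models is present in any start; the other is absent
- duck: yellow printed duck, about 60 x 48 mm, 70 mm high, among the cases; a bystander. Origin: centre of its underside

How it is judged:
By the outcome, as a careful person would: the job done as asked, in the order asked, and still so for the second after the job is handed in, with the robot touching nothing.
Of case_b, case_c, case_d, case_e only 3 to 4 are there at a start; the rules pass over those that are not, and their reading is None.
Of model_left, model_right only 1 to 1 are there at a start; the rules pass over those that are not, and their reading is None.
At some moment in a run one of case_a may be knocked a few centimetres aside while the robot is not near it.
Once in a run the grip may slacken for a moment while it holds something.
It also fails if it takes over 210 s, if anything falls off the work surface, if the arm or the gripper's body presses on something with over 40 N, if the wrist force passes 120 N, or if a joint passes its speed limit or range.

ROBOT

A 7-joint arm with a two-finger parallel gripper is mounted at the origin on the work surface. World frame = base frame: x ahead of the robot, y to its left, z up, the work surface at z = 0. Lengths are in m, angles in rad, forces in N, time in s.
With the tool pointing down it reaches from about 0.4 to 0.875 m from the base axis. Payload 19.3 kg.
Tool frame: the origin (TCP) lies at the very end of the fingers, on their centre line; the grasp point (between the pads) lies 19 mm behind it; z points along the fingers, y is the line along which they close (so a half turn about z gives the same grasp; the last joint's range is limited). The gripper opens to 85 mm and grips with 20 to 120 N. Pads are 22 mm wide; open, the fingers measure 114 mm over their backs; the gripper's body (76 mm by 85 mm) begins 54 mm behind the grasp point. The pads swing forward as they close: fully open they stand 13 mm farther back than shut.
Start: joints at [-1.328, 0.521, -0.036, 1.599, 0.021, 1.021, -0.113], TCP at [0.192, 0.595, 0.231] pointing down, gripper open.
Joint ranges: [-2.91, 2.91], [-0.3, 2.13], [-1.5, 1.42], [0.17, 2.43], [-1.26, 4.41], [0.16, 1.93], [-2.52, 2.52]. Speed limits (rad/s): [1.89, 1.89, 2.39, 2.39, 3.01, 3.01, 3.01].

INTERFACE

Orientations are given as [roll, pitch, yaw] about the fixed x, y, z axes, in that order (R = Rz(yaw) Ry(pitch) Rx(roll)).
In Python, from workcell import bot gives the robot as it stands. The module is installed in compiled form; this text tells all that it offers.
- The arm moves only by the tool apply_moves, never from a script. Its arguments are lists of equal length, an entry for each row: "claw": the finger opening in m, from 0 to 0.0854; "xyz": the shift along the tool's x, y, z in m, a list of three; "twist": the turn, a rotation vector about the tool's x, y, z in rad, a list of three. A call has 1 to 20 rows; each row shifts and turns the commanded pose from where the row before left it, along the tool's axes as they then stand; what a row does not reach is not made up. A row lasts 1/10 s, in which the tool goes at most 50 mm and 8.59 degrees, less where a joint would pass 70% of its speed; a pose out of reach is approached as far as the arm can. A call with a gripper value outside its range is refused whole. The fingers move at their own pace and stop on an object; "force" is the grip in N (left out, the last holds). Time passes only in rows, so rows that do not move let the fingers close. It gives the time, the measured TCP pose, the force, the opening and the grip force at its end, in the units of the state.
- bot.observe(): the state, without advancing time (a new reading comes with each control period).
- bot.grab_frame(name): name is "scene" or "top" or "wrist"; returns a dict with "img" (420x560x3 uint8, red, green, blue), "vfov" (degrees; the focal length in pixels is half the picture's height over the tangent of half this angle, whatever the lens; pixels are square), "cx", "cy" (the principal point, pixels), "distortion" ([k1, k2, p1, p2, k3] as OpenCV has them; the pictures are not rectified), "view" (4x4, takes a point from world to camera coordinates). Camera axes: x right, y up, looking along -z (the intrinsics and any distortion apply to the point x, -y, -z); pixel columns grow to the right and rows downward; lengths in m; the calibration is good to about 2 mm. A picture is of the moment at which its call begins. There is no depth.
- bot.job_done(): hands the job in; it is judged then, once.
Trained networks look in the newest picture that a camera, given by its name, has taken for a name from the list of things; names that differ only in an ending like _2 or _b are one class to them, and where a whole thing is asked for, a point or a joint stands for the part that bears it (a point fixed in the world has none). Each returns a list of dicts, best first, with "score" (0 to 1); they miss things now and then, are a little off and sometimes report something else, mostly with a low value. They report only what shows in the picture. A call takes as long as a camera call.
- bot.find_in(camera, query): "position" ([x, y, z] in m, in world coordinates, good to about 4 mm: the middle of the surface that is visible of it).
The state is a dict: "clock": time; "qpos": joint angles; "qd": joint speeds; "joint_efforts": joint torques, N m; "position": TCP position; "tool_rot": TCP orientation; "force": force on the tool from outside, world axes, zero at the start; "moment": the same for the moment, N m; "grip_width": finger opening in m; "finger_force": force on a finger pad.
Only numpy, scipy, OpenCV 4.12 (cv2) and the standard library are available. Lean on these libraries where they do the work, as an engineer would, in place of code of your own. Each camera call takes 0.05 s, during which the arm holds its last target. There are 200 camera calls.

## Working session

There is one attempt and no reset: what is moved stays moved. The work goes in short steps, Python scripts to look and compute and a tool call to move; the robot and the scene stay as the last step left them, time stands still between calls to the robot, and variables do not carry over. Pictures are saved under pics/ and viewed, at most 14 in all, crops included, and the job is handed in when it is done.

Besides the shell and the picture viewer there is one more tool, called after "Request:" as name(argument=value, ...) on one line, values as JSON. apply_moves: Moves the arm, as the interface text tells. Its arguments: {"type":"object","properties":{"claw":{"type":"array"},"xyz":{"type":"array"},"twist":{"type":"array"},"force":{"type":"number"}},"required":["claw","xyz","twist"]}

```bash
mkdir -p pics
python3 - <<'E'
from workcell import bot
import cv2
s=bot.observe(); print({k:(s[k]) for k in("clock","position","tool_rot","grip_width","force")})
for n in("top","scene"):
    f=bot.grab_frame(n); cv2.imwrite(f"pics/{n}0.png",f["img"][:,:,::-1]); print(n,f["vfov"],f["cx"],f["cy"],f["distortion"],f["view"])
for q in("case_a","board_left","board_right","model_left","duck","lever_left_tip"):
    print(q,[(r["position"],r["score"]) for r in bot.find_in("top",q)])
E
```

```text
{'clock': 0.0, 'position': array([0.19227069, 0.59434745, 0.23073167]), 'tool_rot': array([-3.14047602e+00,  8.46834847e-05,  2.82879278e+00]), 'grip_width': 0.08566730934795767, 'force': array([-0.8720727 ,  0.25798949, -0.42367503])}
top 44.63005238313192 281.5006792573437 203.61961289493894 [-0.12398509  0.          0.          0.          0.        ] [[ 0.012443   -0.99965971  0.02292663 -0.02135264]
 [ 0.99850245  0.01364363  0.05297847 -0.5243122 ]
 [-0.05327324  0.02223309  0.99833244 -1.3459094 ]
 [ 0.          0.          0.          1.        ]]
scene 44.07209605293053 280.7182090938278 201.6970887069804 [-0.12119649  0.          0.          0.          0.        ] [[-0.40497859  0.914295    0.00754921  0.19990552]
 [-0.7025158  -0.31643625  0.63744777  0.33175994]
 [ 0.58520415  0.25284926  0.77045659 -1.45258575]
 [ 0.          0.          0.          1.        ]]
case_a [([0.6275, 0.0091, 0.0307], 0.93), ([0.6357, -0.1714, 0.0299], 0.89), ([0.6122, 0.1696, 0.032], 0.8), ([0.4288, -0.1506, 0.0342], 0.75), ([0.4683, 0.0054, 0.0435], 0.36)]
board_left [([0.4859, 0.3286, 0.0108], 0.62)]
board_right [([0.522, -0.3421, 0.0072], 0.9), ([0.629, 0.0122, 0.031], 0.71)]
model_left [([0.55, 0.3204, 0.1052], 0.22)]
duck [([0.4684, 0.0068, 0.0483], 0.88), ([0.6347, -0.1707, 0.0277], 0.47), ([0.5528, 0.319, 0.0995], 0.22)]
lever_left_tip [([0.5564, 0.3207, 0.0981], 0.59)]
```

View pics/top0.png

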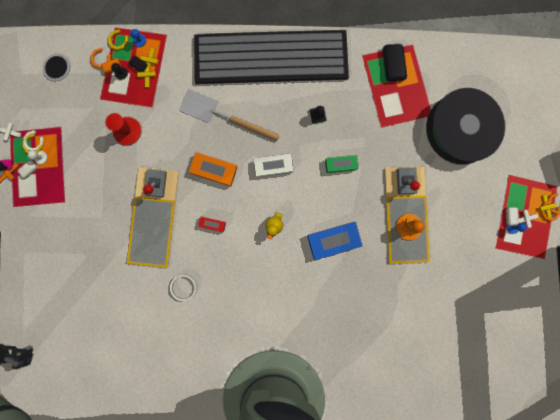

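View pics/scene0.png

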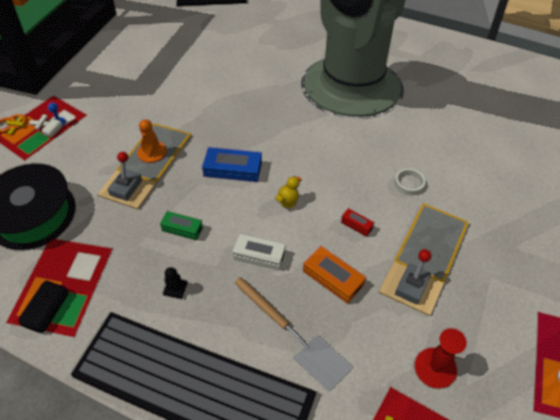

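The top view shows all five cases: blue (335,240), orange (212,170), white (272,165), green (341,164) and red (211,225). The duck is at (274,226). The orange model stands on the right board (410,228), so the left board (152,215) is the free one. Next I'll fit the case poses.

```bash
cat > h.py <<'E'
from workcell import bot
import numpy as np, cv2
from scipy.optimize import minimize
DIM=dict(a=(132,68,36),b=(116,58,34),c=(100,48,32),d=(84,38,30),e=(68,28,28))
def K(f):
    F=f["img"].shape[0]/2/np.tan(np.radians(f["vfov"]/2)); return np.array([[F,0,f["cx"]],[0,F,f["cy"]],[0,0,1]])
def proj(f,P):
    V=np.diag([1,-1,-1,1.])@f["view"]; r,_=cv2.Rodrigues(V[:3,:3])
    return cv2.projectPoints(np.float64(P).reshape(-1,1,3),r,V[:3,3],K(f),np.array(f["distortion"]))[0][:,0]
def unproj(f,uv,z):
    n=cv2.undistortPoints(np.float64(uv).reshape(-1,1,2),K(f),np.array(f["distortion"]))[:,0]
    R,t=f["view"][:3,:3],f["view"][:3,3]
    d=np.c_[n[:,0],-n[:,1],-np.ones(len(n))]@R; o=-R.T@t
    return o+d*((z-o[2])/d[:,2])[:,None]
def mask(f,c):
    h,s,v=[x.astype(int) for x in cv2.split(cv2.cvtColor(f["img"],cv2.COLOR_RGB2HSV))]
    return np.uint8({'a':(h>100)&(h<130)&(s>130),'b':(h>5)&(h<18)&(s>150),'c':(s<45)&(v>175),
      'd':(h>45)&(h<85)&(s>110),'e':((h<4)|(h>174))&(s>140)}[c])
def box(p,c,z0,flat=False):
    l,w,h=np.array(DIM[c])/1000; C,S=np.cos(p[2]),np.sin(p[2])
    return np.array([[p[0]+C*a-S*b,p[1]+S*a+C*b,z] for a in(-l/2,l/2) for b in(-w/2,w/2) for z in((z0+h,) if flat else (z0,z0+h))])
def fit(f,c,xy,z0=0.,yaw=None,flat=False,rad=None):
    """pose of case c near xy from its colour blob: best overlap with the projected box"""
    m=mask(f,c); u=proj(f,[[xy[0],xy[1],z0+.03]])[0]
    px=np.linalg.norm(proj(f,[[xy[0]+.1,xy[1],z0+.03]])[0]-u)/.1
    roi=np.zeros_like(m); cv2.circle(roi,tuple(int(x) for x in u),int((rad or .09)*px),1,-1); m&=roi
    m=cv2.morphologyEx(m,cv2.MORPH_OPEN,np.ones((2,2),np.uint8))
    cs=cv2.findContours(m,cv2.RETR_EXTERNAL,cv2.CHAIN_APPROX_NONE)[0]
    cs=[x for x in cs if len(x)>8]; 
    if not cs: return None
    hull=cv2.convexHull(np.vstack(cs)) if c!='c' else cv2.convexHull(max(cs,key=cv2.contourArea))
    S=8; a0=np.zeros((420*2,560*2),np.uint8)
    o=hull.reshape(-1,2).min(0)-12; sz=(hull.reshape(-1,2).max(0)+12-o)
    S=min(8,max(2,1200//max(sz)))
    mk=np.zeros((sz[1]*S,sz[0]*S),np.uint8)
    big=cv2.resize(cv2.drawContours(np.zeros_like(m),[hull],-1,1,-1)[max(o[1],0):o[1]+sz[1],max(o[0],0):o[0]+sz[0]],None,fx=S,fy=S,interpolation=cv2.INTER_NEAREST)
    o=np.maximum(o,0)
    def iou(p):
        q=cv2.convexHull(np.float32((proj(f,box(p,c,z0,flat))-o+.5)*S*16))
        r=cv2.fillConvexPoly(np.zeros_like(big),np.int32(q),1,shift=4)
        return 1-(r&big).sum()/max(1,(r|big).sum())
    best=None
    for y in ([yaw] if yaw is not None else np.arange(0,np.pi,np.pi/6)):
        r=minimize(iou,[*xy[:2],y],method="Nelder-Mead",options=dict(initial_simplex=np.array([[*xy[:2],y],[xy[0]+.012,xy[1],y],[xy[0],xy[1]+.012,y],[xy[0],xy[1],y+.2]]),xatol=1e-4,fatol=1e-4))
        if best is None or r.fun<best.fun: best=r
    x=best.x; x[2]=(x[2]+np.pi/2)%np.pi-np.pi/2
    return x.round(4),round(1-best.fun,3)
def rotm(s): 
    r,p,y=s["tool_rot"]; c,n=np.cos,np.sin
    return np.array([[c(y),-n(y),0],[n(y),c(y),0],[0,0,1]])@np.array([[c(p),0,n(p)],[0,1,0],[-n(p),0,c(p)]])@np.array([[1,0,0],[0,c(r),-n(r)],[0,n(r),c(r)]])
def go(x,y,z,yaw):
    """shift in present tool axes and twist about tool z (mod half turn) to reach a tool-down pose"""
    s=bot.observe(); R=rotm(s); d=R.T@(np.array([x,y,z])-s["position"])
    dy=(yaw-s["tool_rot"][2]+np.pi/2)%np.pi-np.pi/2
    a=s["tool_rot"][2]+dy; up=np.array([[np.cos(a),np.sin(a),0],[np.sin(a),-np.cos(a),0],[0,0,-1]]).T
    rv=cv2.Rodrigues(R.T@up)[0][:,0]
    print("pos",s["position"].round(4),"yaw",s["tool_rot"][2].round(3),"q7",s["qpos"][6].round(2),"shift tool",(d*1000).round(1),"mm twist",rv.round(3),"after-turn shift",(up.T@(np.array([x,y,z])-s["position"])*1000).round(1))
E
python3 - <<'E'
from h import *
f=bot.grab_frame("top"); g=bot.grab_frame("scene")
for c,uv in dict(a=(335,240),b=(212,170),c=(272,165),d=(341,164),e=(211,225)).items():
    xy=unproj(f,[uv],.03)[0][:2]; a=fit(f,c,xy); print(c,a,fit(g,c,a[0][:2]))
h,s,v=cv2.split(cv2.cvtColor(f["img"],cv2.COLOR_RGB2HSV))
y=np.uint8((h>18)&(h<28)&(s>150)&(v>110)); y[:,:100]=0;y[:,200:]=0;y[:180]=0;y[290:]=0
cv2.imwrite("pics/y.png",cv2.resize(y*255,None,fx=1,fy=1))
hull=cv2.convexHull(np.argwhere(y)[:,::-1].astype(np.float32)); P=unproj(f,hull.reshape(-1,2),.01)
r=cv2.minAreaRect(np.float32(P[:,:2]*1000)); print(y.sum(),r)
E
```

```text
a (array([ 0.4259, -0.1572, -1.2792]), np.float64(0.961)) (array([ 0.432 , -0.1509, -1.2109]), np.float64(0.896))
b (array([0.6121, 0.1672, 1.2745]), np.float64(0.962)) (array([0.6166, 0.1724, 1.2776]), np.float64(0.914))
c (array([ 0.6222,  0.0129, -1.5593]), np.float64(0.323)) (array([ 0.6152,  0.0065, -1.1931]), np.float64(0.63))
d (array([ 0.6308, -0.1752, -1.4451]), np.float64(0.91)) (array([ 0.6365, -0.1696, -1.5307]), np.float64(0.852))
e (array([0.466 , 0.1678, 1.3479]), np.float64(0.909)) (array([0.4715, 0.1717, 1.2886]), np.float64(0.827))
425 ((445.7625732421875, 334.0472717285156), (110.09036254882812, 180.55978393554688), 84.62085723876953)
```

```bash
python3 -c "
from h import *
go(.446,.334,.30,-.094); f=bot.grab_frame('wrist'); V=f['view']; s=bot.observe(); R=rotm(s)
print('cam in tool',R.T@(-V[:3,:3].T@V[:3,3]-s['position']), 'look',R.T@-V[2,:3],f['vfov'],f['distortion'])"
```

```text
pos [0.1924 0.5946 0.2312] yaw 2.829 q7 -0.11 shift tool [-321.5 -169.9  -68.7] mm twist [-0.    -0.    -0.219] after-turn shift [-277.  -235.7  -68.8]
cam in tool [ 0.06968317  0.00102761 -0.14255388] look [-2.77953982e-01 -2.68561291e-04  9.60594353e-01] 63.52124240947706 [-0.05467833  0.          0.          0.          0.        ]
```

Request:
apply_moves(claw=[0.085,0.085,0.085,0.085,0.085,0.085,0.085,0.085,0.085,0.085,0.085,0.085,0.085,0.085], xyz=[[0,0,-0.02],[0,0,-0.02],[-0.025,-0.0214,-0.0026],[-0.025,-0.0214,-0.0026],[-0.025,-0.0214,-0.0026],[-0.025,-0.0214,-0.0026],[-0.025,-0.0214,-0.0026],[-0.025,-0.0214,-0.0026],[-0.025,-0.0214,-0.0026],[-0.025,-0.0214,-0.0026],[-0.025,-0.0214,-0.0026],[-0.025,-0.0214,-0.0026],[-0.002,0,0],[0,0,0]], twist=[[0,0,-0.11],[0,0,-0.11],[0,0,0],[0,0,0],[0,0,0],[0,0,0],[0,0,0],[0,0,0],[0,0,0],[0,0,0],[0,0,0],[0,0,0],[0,0,0],[0,0,0]])

```text
clock: 1.95
position: [0.4238, 0.3579, 0.2974]
tool_rot: [3.141, 0.0, 3.047]
force: [-0.2, 0.8, 0.0]
grip_width: 0.0847
finger_force: 0.0
```

Run:
```python
from h import *
f=bot.grab_frame('wrist'); cv2.imwrite("pics/w1.png",f["img"][:,:,::-1])
h,s,v=cv2.split(cv2.cvtColor(f["img"],cv2.COLOR_RGB2HSV))
y=np.uint8((h>18)&(h<28)&(s>150)&(v>110)); print(y.sum())
c=max(cv2.findContours(y,cv2.RETR_EXTERNAL,cv2.CHAIN_APPROX_NONE)[0],key=len)
P=unproj(f,c.reshape(-1,2),.01); print(cv2.minAreaRect(np.float32(P[:,:2]*1000)))
print([(r["position"],r["score"]) for r in bot.find_in("wrist","lever_left_tip")])
go(.43,-.155,.25,-1.27)
```

```text
2482
((447.9097900390625, 334.95269775390625), (109.60225677490234, 179.22647094726562), 84.66424560546875)
[([0.5485, 0.3271, 0.1039], 0.74), ([0.4714, 0.3333, 0.013], 0.23)]
pos [0.4227 0.359  0.2972] yaw 3.05 q7 0.67 shift tool [ -54.4 -511.1   47.1] mm twist [-0.    -0.     1.178] after-turn shift [-493.  -145.3   47.2]
```

View pics/w1.png

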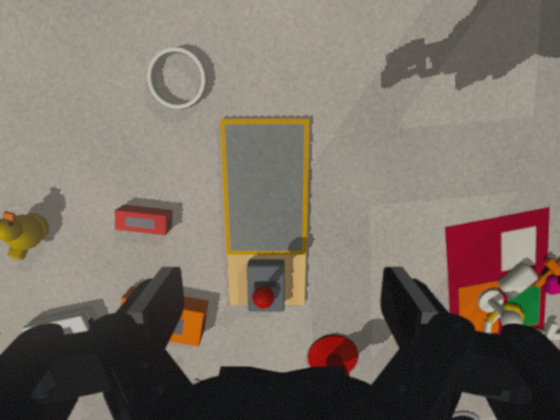

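Board found at centre (0.447, 0.3345), yaw −0.094. The wrist view shows it empty at (265,185), with the red ball at (263,297). Now to the blue case.

Request:
apply_moves(claw=[0.085,0.085,0.085,0.085,0.085,0.085,0.085,0.085,0.085,0.085,0.085,0.085,0.085,0.085,0.085,0.085,0.085,0.085,0.085,0.085], xyz=[[-0.0045,-0.0426,0],[-0.0045,-0.0426,0],[-0.0045,-0.0426,0],[-0.0045,-0.0426,0],[-0.0045,-0.0426,0],[-0.0045,-0.0426,0],[-0.0045,-0.0426,0],[-0.0045,-0.0426,0],[-0.0045,-0.0426,0],[-0.0045,-0.0426,0],[-0.0045,-0.0426,0],[-0.0045,-0.0426,0],[0,0,0.006],[0,0,0.006],[0,0,0.006],[0,0,0.006],[0,0,0.006],[0,0,0.006],[0,0,0.006],[0,0,0.006]], twist=[[0,0,0],[0,0,0],[0,0,0],[0,0,0],[0,0,0],[0,0,0],[0,0,0],[0,0,0],[0,0,0],[0,0,0],[0,0,0],[0,0,0],[0,0,0.147],[0,0,0.147],[0,0,0.147],[0,0,0.147],[0,0,0.147],[0,0,0.147],[0,0,0.147],[0,0,0.147]])

```text
clock: 4.05
position: [0.4301, -0.1547, 0.249]
tool_rot: [3.141, -0.0, 1.869]
force: [0.0, -0.1, -0.3]
grip_width: 0.085
finger_force: 0.0
```

Run:
```python
from h import *
f=bot.grab_frame('wrist'); cv2.imwrite("pics/w2.png",f["img"][:,:,::-1])
g=bot.grab_frame('top')
a=fit(g,'a',(.426,-.157)); b=fit(f,'a',(.43,-.155),yaw=-1.27); print(a,b)
go(*b[0][:2],.12,b[0][2])
```

```text
(array([ 0.4258, -0.1585, -1.2985]), np.float64(0.665)) (array([ 0.4329, -0.1551, -1.2826]), np.float64(0.962))
pos [ 0.4298 -0.1546  0.2487] yaw 1.872 q7 0.7 shift tool [ -1.4   2.9 128.7] mm twist [-0.001 -0.     0.013] after-turn shift [ -1.3   2.8 128.7]
```

View pics/w2.png

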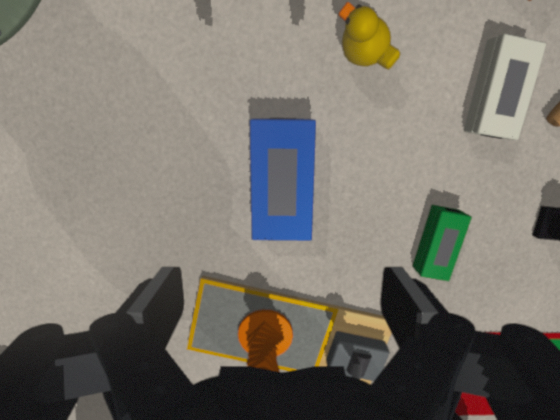

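Blue case at (283,180), free on both sides, with the fingers straddling it. Descending and gripping.

Request:
apply_moves(claw=[0.085,0.085,0.085,0.085,0.085,0.085,0.085,0.085,0.085,0.085,0.055,0.055,0.055,0.055,0.055,0.055], xyz=[[-0.0013,0.0028,0.03],[0,0,0.03],[0,0,0.03],[0,0,0.03],[0,0,0.03],[0,0,0.03],[0,0,0.03],[0,0,0.02],[0,0,0.014],[0,0,0],[0,0,0],[0,0,0],[0,0,0],[0,0,0],[0,0,0],[0,0,0]], twist=[[0,0,0.013],[0,0,0],[0,0,0],[0,0,0],[0,0,0],[0,0,0],[0,0,0],[0,0,0],[0,0,0],[0,0,0],[0,0,0],[0,0,0],[0,0,0],[0,0,0],[0,0,0],[0,0,0]], force=60)

```text
clock: 5.75
position: [0.4334, -0.156, 0.0063]
tool_rot: [3.14, 0.0, 1.861]
force: [-1.8, 1.2, 9.0]
grip_width: 0.0669
finger_force: 69.1
```

Request:
apply_moves(claw=[0.055,0.055,0.055,0.055,0.055,0.055,0.055,0.055,0.055,0.055,0.055,0.055,0.055,0.055,0.055,0.055], xyz=[[0,0,-0.01],[0,0,-0.03],[0,0,-0.03],[0,0,-0.03],[0,0,-0.03],[0,0,-0.03],[0,0,-0.02],[0,0,0],[0,0,0],[0,0,0],[0,0,0],[0,0,0],[0,0,0],[0,0,0],[0,0,0],[0,0,0]], twist=[[0,0,0],[0,0,0],[0,0,0],[0,0,0],[0,0,0],[0,0,0],[0,0,0],[0,0,-0.147],[0,0,-0.147],[0,0,-0.147],[0,0,-0.147],[0,0,-0.147],[0,0,-0.147],[0,0,-0.147],[0,0,-0.147],[0,0,-0.013]])

```text
clock: 7.35
position: [0.4326, -0.1563, 0.1861]
tool_rot: [-3.141, 0.001, 3.052]
force: [0.2, 0.1, -2.7]
grip_width: 0.0667
finger_force: 69.6
```

Run:
```python
from h import *
go(.447,.3345,.185,-.094); f=bot.grab_frame('wrist'); s=bot.observe(); print(s["grip_width"],s["finger_force"])
p=s["position"]; print(fit(f,'a',p[:2],z0=p[2]-.006,yaw=s["tool_rot"][2]))
```

```text
pos [ 0.4326 -0.1563  0.1861] yaw 3.052 q7 1.81 shift tool [ 29.6 490.1   1. ] mm twist [-0.     0.001  0.004] after-turn shift [ 31.8 490.    1.1]
0.06681279649022787 69.60601687431335
(array([ 0.4426, -0.156 , -0.0938]), np.float64(0.918))
```

Request:
apply_moves(claw=[0.055,0.055,0.055,0.055,0.055,0.055,0.055,0.055,0.055,0.055,0.055,0.055,0.055,0.055,0.055,0.055], xyz=[[0.0025,0.035,0],[0.0025,0.035,0],[0.0025,0.035,0],[0.0025,0.035,0],[0.0025,0.035,0],[0.0025,0.035,0],[0.0025,0.035,0],[0.0025,0.035,0],[0.0025,0.035,0],[0.0025,0.035,0],[0.0025,0.035,0],[0.0025,0.035,0],[0,0.035,0],[0,0.035,0],[0,0,0],[0,0,0]], twist=[[0,0,0.004],[0,0,0],[0,0,0],[0,0,0],[0,0,0],[0,0,0],[0,0,0],[0,0,0],[0,0,0],[0,0,0],[0,0,0],[0,0,0],[0,0,0],[0,0,0],[0,0,0],[0,0,0]])

```text
clock: 9.0
position: [0.4498, 0.3347, 0.1852]
tool_rot: [-3.141, -0.0, 3.043]
force: [0.8, -0.6, -4.0]
grip_width: 0.0668
finger_force: 69.7
```

Run:
```python
from h import *
go(.447,.3345,.018,-.094); f=bot.grab_frame('top'); s=bot.observe(); print(s["grip_width"],s["finger_force"])
p=s["position"]; print(fit(f,'a',p[:2],z0=p[2]-.006,yaw=s["tool_rot"][2]))
f=bot.grab_frame('wrist');cv2.imwrite("pics/w3.png",f["img"][:,:,::-1])
```

```text
pos [0.4498 0.3347 0.1852] yaw 3.043 q7 0.77 shift tool [  2.8  -0.4 167.2] mm twist [-0.001 -0.    -0.005] after-turn shift [  2.8  -0.5 167.2]
0.06666579934320349 69.71386313438416
(array([ 0.4458,  0.3309, -0.0918]), np.float64(0.724))
```

View pics/w3.png

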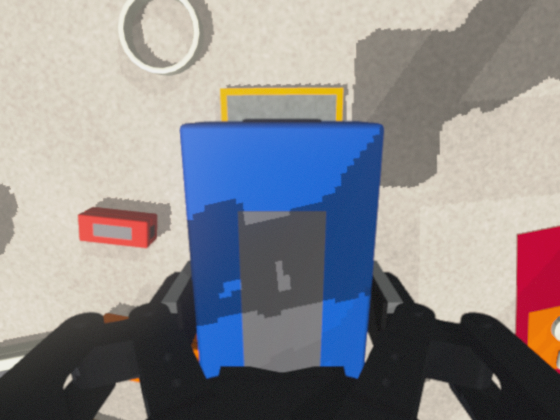

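Run:
```python
from h import *
f=bot.grab_frame('wrist'); s=bot.observe(); R=rotm(s)
m=mask(f,'a')
for col in (215,350):
    r=np.argwhere(m[:,col])[0,0]; P=unproj(f,[(col,r)],s["position"][2]+.030)[0]; Q=unproj(f,[(col,r)],s["position"][2]-.006)[0]
    print(col,r,R.T@(P-s["position"])*1000,R.T@(Q-s["position"])*1000)
```

```text
215 124 [ 66.49398152 -20.63354437 -30.00007273] [ 65.49337461 -27.54236438   6.00419203]
350 123 [ 66.7926669   22.95472092 -30.02582957] [65.88765711 29.99674353  5.97019146]
```

Request:
apply_moves(claw=[0.055,0.055,0.055,0.055,0.055,0.055,0.055,0.055,0.055,0.055], xyz=[[0.0028,0,0.025],[0,0,0.03],[0,0,0.03],[0,0,0.03],[0,0,0.02],[0,0,0.015],[0,0,0.01],[0,0,0.006],[0,0,0.002],[0,0,0]], twist=[[0,0,-0.005],[0,0,0],[0,0,0],[0,0,0],[0,0,0],[0,0,0],[0,0,0],[0,0,0],[0,0,0],[0,0,0]])

```text
clock: 10.15
position: [0.4477, 0.3348, 0.0177]
tool_rot: [3.141, 0.0, 3.05]
force: [0.7, 0.1, -3.4]
grip_width: 0.0666
finger_force: 69.6
```

Request:
apply_moves(claw=[0.055,0.055,0.085,0.085,0.085,0.085,0.085,0.085,0.085,0.085,0.085,0.085,0.085,0.085], xyz=[[0.0007,0,0.0015],[0,0,0],[0,0,0],[0,0,0],[0,0,0],[0,0,0],[0,0,-0.015],[0,0,-0.03],[0,0,-0.04],[0,0,-0.04],[0,0,-0.04],[0,0,-0.04],[0,0,-0.04],[0,0,0]], twist=[[0,0,0],[0,0,0],[0,0,0],[0,0,0],[0,0,0],[0,0,0],[0,0,0],[0,0,0],[0,0,0],[0,0,0],[0,0,0],[0,0,0],[0,0,0],[0,0,0]])

```text
clock: 11.55
position: [0.4482, 0.3357, 0.267]
tool_rot: [3.135, 0.005, 3.049]
force: [0.8, -0.7, -0.1]
grip_width: 0.0848
finger_force: 0.0
```

Run:
```python
from h import *
f=bot.grab_frame('wrist'); g=bot.grab_frame('top')
print(fit(f,'a',(.447,.3345),z0=.01,yaw=-.094),fit(g,'b',(.612,.17)))
go(.613,.169,.26,1.275)
```

```text
(array([ 0.4481,  0.3367, -0.0917]), np.float64(0.978)) (array([0.6119, 0.167 , 1.2742]), np.float64(0.961))
pos [0.4468 0.3348 0.2625] yaw 3.05 q7 0.77 shift tool [-180.7 -149.8    2.5] mm twist [ 1.000e-03  2.000e-03 -1.367e+00] after-turn shift [ 110.1 -207.3    2.5]
```

Request:
apply_moves(claw=[0.085,0.085,0.085,0.085,0.085,0.085,0.085,0.085,0.085,0.085,0.085,0.085,0.085,0.085,0.085,0.085,0.085,0.085,0.085,0.085], xyz=[[-0.03,-0.025,0],[-0.03,-0.025,0],[-0.03,-0.025,0],[-0.03,-0.025,0],[-0.03,-0.025,0],[-0.03,-0.025,0],[0,0,0],[0,0,0],[0,0,0],[0,0,0],[0,0,0],[0,0,0],[0,0,0],[0,0,0],[0,0,0],[0,0,0],[0,0,0],[0,0,0],[0,0,0],[0,0,0]], twist=[[0,0,0],[0,0,0],[0,0,0],[0,0,0],[0,0,0],[0,0,0],[0,0,0.1365],[0,0,0.1365],[0,0,0.1365],[0,0,0.1365],[0,0,0.1365],[0,0,0.1365],[0,0,0.1365],[0,0,0.1365],[0,0,0.1365],[0,0,0.1365],[0,0,0.1365],[0,0,0.1365],[0,0,0.1365],[0,0,0]])

```text
clock: 13.65
position: [0.6116, 0.1689, 0.26]
tool_rot: [-3.14, 0.001, 1.273]
force: [-0.3, 0.3, -0.3]
grip_width: 0.0848
finger_force: 0.0
```

```bash
cat >> h.py <<'E'
def best_yaw(x,y,yaw):
    """of the two half-turn choices the one that keeps joint 7 near its middle, and the turn about tool z"""
    c=min((yaw+k*np.pi for k in range(-2,3)),key=lambda a:abs(a-np.arctan2(y,x)-1.64))
    print("yaw",round(c,3),"twist z",round(-((c-bot.observe()["tool_rot"][2]+np.pi)%(2*np.pi)-np.pi),3))
E
python3 - <<'E'
from h import *
f=bot.grab_frame('wrist')
b=fit(f,'b',(.613,.169),yaw=1.275); print(b); go(*b[0][:2],.004,b[0][2])
E
```

```text
(array([0.6174, 0.1685, 1.2734]), np.float64(0.971))
pos [0.6117 0.1689 0.2601] yaw 1.278 q7 -0.36 shift tool [  1.6   5.8 256.1] mm twist [-0.001  0.001  0.005] after-turn shift [  1.3   5.5 256.1]
```

Request:
apply_moves(claw=[0.085,0.085,0.085,0.085,0.085,0.085,0.085,0.085,0.085,0.085,0.045,0.045,0.045,0.045,0.045,0.045,0.045], xyz=[[0.0013,0.0055,0.03],[0,0,0.03],[0,0,0.03],[0,0,0.03],[0,0,0.03],[0,0,0.03],[0,0,0.03],[0,0,0.026],[0,0,0.02],[0,0,0],[0,0,0],[0,0,0],[0,0,0],[0,0,0],[0,0,0],[0,0,0],[0,0,0]], twist=[[0,0,0.005],[0,0,0],[0,0,0],[0,0,0],[0,0,0],[0,0,0],[0,0,0],[0,0,0],[0,0,0],[0,0,0],[0,0,0],[0,0,0],[0,0,0],[0,0,0],[0,0,0],[0,0,0],[0,0,0]])

```text
clock: 15.4
position: [0.6186, 0.1687, 0.0063]
tool_rot: [3.14, -0.001, 1.271]
force: [-1.4, -0.7, 7.4]
grip_width: 0.0571
finger_force: 65.0
```

Request:
apply_moves(claw=[0.045,0.045,0.045,0.045,0.045,0.045,0.045,0.045,0.045,0.045,0.045,0.045,0.045,0.045,0.045,0.045,0.045,0.045,0.045,0.045], xyz=[[0,0,-0.01],[0,0,-0.03],[0,0,-0.04],[0,0,-0.04],[0,0,-0.04],[0,0,-0.04],[0,0,0],[0,0,0],[0,0,0],[0,0,0],[0,0,0],[0,0,0],[0,0,0],[0,0,0],[0,0,0],[0,0,0],[0,0,0],[0,0,0],[0,0,0],[0,0,0]], twist=[[0,0,0],[0,0,0],[0,0,0],[0,0,0],[0,0,0],[0,0,0],[0,0,-0.1365],[0,0,-0.1365],[0,0,-0.1365],[0,0,-0.1365],[0,0,-0.1365],[0,0,-0.1365],[0,0,-0.1365],[0,0,-0.1365],[0,0,-0.1365],[0,0,-0.1365],[0,0,-0.1365],[0,0,-0.1365],[0,0,-0.1365],[0,0,0]])

```text
clock: 17.4
position: [0.6179, 0.1681, 0.2059]
tool_rot: [3.141, 0.001, 3.047]
force: [-0.5, -0.4, -2.1]
grip_width: 0.0572
finger_force: 64.7
```

```bash
cat >> h.py <<'E'
def held(c,under,up=.02):
    """where the near end of the held case lies along tool x, less half its length (its underside 'under' above the TCP, negative: below)"""
    f=bot.grab_frame('wrist'); s=bot.observe(); R=rotm(s); m=mask(f,c); l,w,h=np.array(DIM[c])/1000
    e=[]
    for ty in (-.35*w,-.2*w,.2*w,.35*w):
        # ray of sight along the top face at this tool y: first coloured pixel from the near end
        xs=np.arange(l/2+up,l/2-up,-.0005)
        uv=proj(f,[s["position"]+R@np.array([x,ty,-(under+h)]) for x in xs])
        hit=[x for x,(u,v) in zip(xs,uv) if 0<=u<559.5 and 0<=v<419.5 and m[int(round(v)),int(round(u))]]
        e.append(round((hit[0]-l/2)*1000,1) if hit else None)
    print("held offset along tool x, mm:",e,"grip",s["grip_width"].round(4),s["finger_force"].round(0),"f",s["force"].round(1)); return f
E
python3 - <<'E'
from h import *
go(.4475,.335,.16,-.094)
f=held('b',-.005); cv2.imwrite("pics/w4.png",f["img"][:,:,::-1])
E
```

```text
pos [0.6179 0.1681 0.2059] yaw 3.047 q7 1.17 shift tool [185.4 150.1  45.7] mm twist [ 0.     0.001 -0.   ] after-turn shift [185.3 150.2  45.9]Traceback (most recent call last):
  File "<stdin>", line 3, in <module>
  File "h.py", line 72, in held
    print("held offset along tool x, mm:",e,"grip",s["grip_width"].round(4),s["finger_force"].round(0),"f",s["force"].round(1)); return f
                                                   ^^^^^^^^^^^^^^^^^^^^^
AttributeError: 'float' object has no attribute 'round'
```

Request:
apply_moves(claw=[0.045,0.045,0.045,0.045,0.045,0.045,0.045,0.045], xyz=[[0.031,0.025,0],[0.031,0.025,0],[0.031,0.025,0],[0.031,0.025,0],[0.031,0.025,0],[0.03,0.025,0],[0,0,0],[0,0,0]], twist=[[0,0,0],[0,0,0],[0,0,0],[0,0,0],[0,0,0],[0,0,0],[0,0,0],[0,0,0]])

```text
clock: 18.25
position: [0.4479, 0.3362, 0.2053]
tool_rot: [3.141, 0.001, 3.043]
force: [0.1, -0.1, -1.4]
grip_width: 0.057
finger_force: 64.8
```

```bash
sed -i 's/s\["grip_width"\].round(4),s\["finger_force"\].round(0)/round(s["grip_width"],4),round(s["finger_force"])/' h.py
python3 - <<'E'
from h import *
f=held('b',-.006); go(.4475,.335,.053,-.094)
E
```

```text
held offset along tool x, mm: [np.float64(0.5), np.float64(1.5), np.float64(-0.0), np.float64(1.5)] grip 0.0568 65 f [-0.1 -2.3 -1.9]
pos [0.4487 0.3353 0.2052] yaw 3.042 q7 0.76 shift tool [  1.2  -0.4 152.2] mm twist [-0.     0.001 -0.006] after-turn shift [  1.1  -0.4 152.2]
```

Request:
apply_moves(claw=[0.045,0.045,0.045,0.045,0.045,0.045,0.045,0.045,0.045,0.045], xyz=[[0,0,0.02],[0,0,0.03],[0,0,0.03],[0,0,0.03],[0,0,0.02],[0,0,0.01],[0,0,0.007],[0,0,0.004],[0,0,0.001],[0,0,0]], twist=[[0,0,-0.006],[0,0,0],[0,0,0],[0,0,0],[0,0,0],[0,0,0],[0,0,0],[0,0,0],[0,0,0],[0,0,0]])

```text
clock: 19.3
position: [0.4486, 0.3359, 0.0534]
tool_rot: [3.141, 0.001, 3.05]
force: [0.0, 0.4, -0.9]
grip_width: 0.057
finger_force: 64.8
```

Request:
apply_moves(claw=[0.045,0.045,0.07,0.085,0.085,0.085,0.085,0.085,0.085,0.085,0.085,0.085,0.085], xyz=[[0,0,0.001],[0,0,0],[0,0,0],[0,0,0],[0,0,0],[0,0,0],[0,0,-0.015],[0,0,-0.03],[0,0,-0.04],[0,0,-0.04],[0,0,-0.04],[0,0,-0.05],[0,0,0]], twist=[[0,0,0],[0,0,0],[0,0,0],[0,0,0],[0,0,0],[0,0,0],[0,0,0],[0,0,0],[0,0,0],[0,0,0],[0,0,0],[0,0,0],[0,0,0]])

```text
clock: 20.6
position: [0.45, 0.337, 0.2741]
tool_rot: [3.134, 0.006, 3.05]
force: [-0.7, 0.0, -1.2]
grip_width: 0.0848
finger_force: 0.0
```

Run:
```python
from h import *
f=bot.grab_frame('wrist')
print(fit(f,'b',(.4475,.335),z0=.046,yaw=-.094),fit(f,'a',(.4475,.335),z0=.010,yaw=-.094))
go(.622,.011,.26,0);best_yaw(.622,.011,-1.5)
cv2.imwrite("pics/w5.png",f["img"][:,:,::-1])
g=bot.grab_frame('top'); c=g["img"][140:190,240:310]; print(cv2.cvtColor(c,cv2.COLOR_RGB2HSV)[25:27,4:60:4].tolist())
```

```text
(array([ 0.4521,  0.3375, -0.094 ]), np.float64(0.969)) (array([ 0.4492,  0.3369, -0.0974]), np.float64(0.228))
pos [0.4492 0.3363 0.2709] yaw 3.051 q7 0.76 shift tool [-201.6 -308.3   10.4] mm twist [ 0.004  0.004 -0.091] after-turn shift [-172.8 -325.3   10.9]
yaw 1.642 twist z 1.409
[[[19, 30, 189], [23, 27, 124], [20, 27, 112], [32, 21, 215], [32, 20, 215], [90, 2, 106], [90, 2, 107], [90, 2, 106], [0, 0, 106], [0, 0, 106], [32, 19, 189], [32, 19, 216], [30, 21, 168], [21, 28, 180]], [[21, 29, 185], [23, 27, 124], [18, 29, 113], [32, 21, 215], [32, 21, 215], [90, 2, 110], [120, 2, 106], [90, 2, 106], [135, 5, 107], [90, 2, 106], [35, 18, 173], [32, 20, 216], [30, 18, 200], [21, 30, 180]]]
```

View pics/w5.png

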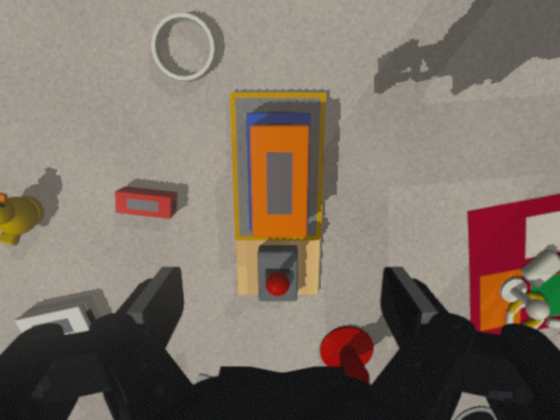

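The orange case stands on the blue at (279,180), with a blue rim at the near and left sides. I'll re-measure now that the arm has settled.

Run:
```python
from h import *
f=bot.grab_frame('wrist'); 
print(fit(f,'b',(.4475,.335),z0=.046,yaw=-.094))
# blue: near edge and left edge of the top face at z=.046
m=mask(f,'a'); h,s,v=cv2.split(cv2.cvtColor(f["img"],cv2.COLOR_RGB2HSV))
C,S=np.cos(-.0937),np.sin(-.0937)
def loc(P): d=P[:,:2]-[.4475,.335]; return np.c_[d@[C,S],d@[-S,C]]*1000
pts=np.argwhere(m)[:,::-1]; b=pts[(pts[:,0]>225)&(pts[:,0]<330)&(pts[:,1]<250)]
L=loc(unproj(f,b,.046)); print("blue top local range x",L[:,0].min(),L[:,0].max(),"y",L[:,1].min(),L[:,1].max())
o=np.argwhere(mask(f,'b'))[:,::-1]; o=o[(o[:,0]>225)&(o[:,0]<330)&(o[:,1]<250)]
L=loc(unproj(f,o,.080)); print("orange top",L.min(0),L.max(0))
y=np.uint8((h>18)&(h<28)&(s>150)&(v>110)); y[260:]=0
q=np.argwhere(y)[:,::-1]; L=loc(unproj(f,q,.01)); print("yellow",L.min(0),L.max(0))
go(.622,.011,.26,0)
```

```text
(array([ 0.4524,  0.3374, -0.0915]), np.float64(0.977))
blue top local range x -65.93174928822137 60.81839190814763 y -32.367908816029306 -10.19071586459857
orange top [-55.23218708 -26.65870979] [59.76615968 30.68313582]
yellow [ -88.9236085 -369.8551375] [96.2128237  54.78494891]
pos [0.4481 0.3355 0.2675] yaw 3.051 q7 0.76 shift tool [-202.7 -307.4    7.4] mm twist [ 0.001  0.    -0.091] after-turn shift [-173.9 -324.5    7.5]
```

Request:
apply_moves(claw=[0.085,0.085,0.085,0.085,0.085,0.085,0.085,0.085,0.085,0.085,0.085,0.085,0.085,0.085,0.085,0.085,0.085,0.085,0.085,0.085], xyz=[[-0.0253,-0.0384,0],[-0.0253,-0.0384,0],[-0.0253,-0.0384,0],[-0.0253,-0.0384,0],[-0.0253,-0.0384,0],[-0.0253,-0.0384,0],[-0.0253,-0.0384,0],[-0.0253,-0.0384,0],[0,0,0],[0,0,0],[0,0,0],[0,0,0],[0,0,0],[0,0,0],[0,0,0],[0,0,0],[0,0,0],[0,0,0],[0,0,0],[0,0,0]], twist=[[0,0,0],[0,0,0],[0,0,0],[0,0,0],[0,0,0],[0,0,0],[0,0,0],[0,0,0],[0,0,0.141],[0,0,0.141],[0,0,0.141],[0,0,0.141],[0,0,0.141],[0,0,0.141],[0,0,0.141],[0,0,0.141],[0,0,0.141],[0,0,0.141],[0,0,0],[0,0,0]])

```text
clock: 22.75
position: [0.6215, 0.0115, 0.2661]
tool_rot: [-3.14, 0.0, 1.645]
force: [0.3, 0.4, 0.1]
grip_width: 0.0849
finger_force: 0.0
```

Run:
```python
from h import *
import h as H
f=bot.grab_frame('wrist'); cv2.imwrite("pics/w6.png",f["img"][:,:,::-1])
im=cv2.cvtColor(f["img"],cv2.COLOR_RGB2HSV); u=proj(f,[[.622,.011,.032]])[0].astype(int); print(u)
print(im[u[1]+25,u[0]-60:u[0]+60:8].tolist()); print(im[u[1]-100:u[1]+100:10,u[0]+18].tolist())
```

```text
[281 179]
[[17, 31, 154], [17, 31, 155], [18, 30, 153], [17, 31, 157], [16, 28, 154], [16, 29, 152], [25, 24, 140], [28, 21, 182], [20, 12, 124], [26, 12, 145], [24, 14, 182], [24, 21, 170], [18, 30, 145], [18, 30, 146], [18, 29, 152]]
[[18, 29, 152], [17, 30, 155], [19, 28, 154], [19, 28, 155], [19, 30, 138], [19, 28, 100], [28, 23, 181], [28, 23, 180], [28, 21, 181], [28, 20, 180], [28, 18, 180], [28, 17, 179], [27, 14, 165], [27, 14, 182], [26, 11, 182], [17, 29, 142], [19, 29, 147], [19, 31, 154], [19, 28, 153], [18, 28, 153]]
```

View pics/w6.png

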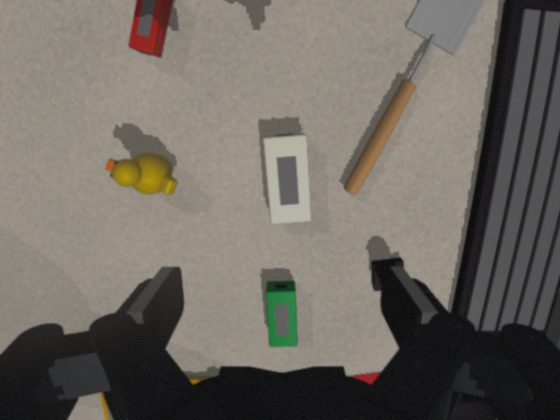

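```bash
sed -i "s/'c':(s<45)&(v>175)/'c':(s<27)\&(v>163)/" h.py
python3 - <<'E'
from h import *
f=bot.grab_frame('wrist')
b=fit(f,'c',(.622,.011),yaw=-1.5,flat=True); print(b); go(*b[0][:2],.004,b[0][2])
E
```

```text
(array([ 0.6307,  0.0086, -1.4246]), np.float64(0.955))
pos [0.6217 0.0114 0.2665] yaw 1.644 q7 0.21 shift tool [ -3.4   8.9 262.5] mm twist [-0.001 -0.    -0.073] after-turn shift [ -4.1   8.4 262.5]
```

Request:
apply_moves(claw=[0.085,0.085,0.085,0.085,0.085,0.085,0.085,0.085,0.085,0.085,0.085,0.035,0.035,0.035,0.035,0.035,0.035,0.035], xyz=[[0,0,0],[-0.0041,0.0084,0.03],[0,0,0.03],[0,0,0.03],[0,0,0.03],[0,0,0.03],[0,0,0.03],[0,0,0.03],[0,0,0.03],[0,0,0.022],[0,0,0],[0,0,0],[0,0,0],[0,0,0],[0,0,0],[0,0,0],[0,0,0],[0,0,0]], twist=[[0,0,-0.073],[0,0,0],[0,0,0],[0,0,0],[0,0,0],[0,0,0],[0,0,0],[0,0,0],[0,0,0],[0,0,0],[0,0,0],[0,0,0],[0,0,0],[0,0,0],[0,0,0],[0,0,0],[0,0,0],[0,0,0]])

```text
clock: 24.65
position: [0.6316, 0.0086, 0.0064]
tool_rot: [3.14, -0.0, 1.714]
force: [-2.1, -0.6, 8.3]
grip_width: 0.0468
finger_force: 62.2
```

Request:
apply_moves(claw=[0.035,0.035,0.035,0.035,0.035,0.035,0.035,0.035,0.035,0.035,0.035,0.035,0.035,0.035,0.035,0.035,0.035,0.035], xyz=[[0,0,-0.01],[0,0,-0.03],[0,0,-0.04],[0,0,-0.04],[0,0,-0.04],[0,0,-0.04],[0,0,-0.03],[0,0,0],[0,0,0],[0,0,0],[0,0,0],[0,0,0],[0,0,0],[0,0,0],[0,0,0],[0,0,0],[0,0,0],[0,0,0]], twist=[[0,0,0],[0,0,0],[0,0,0],[0,0,0],[0,0,0],[0,0,0],[0,0,0],[0,0,-0.133],[0,0,-0.133],[0,0,-0.133],[0,0,-0.133],[0,0,-0.133],[0,0,-0.133],[0,0,-0.133],[0,0,-0.133],[0,0,-0.133],[0,0,-0.133],[0,0,0]])

```text
clock: 26.45
position: [0.6308, 0.0082, 0.2359]
tool_rot: [3.142, 0.001, 3.046]
force: [0.3, 0.5, -2.4]
grip_width: 0.0468
finger_force: 62.3
```

Run:
```python
from h import *
go(.4485,.336,.225,-.094); f=held('c',-.006)
```

```text
pos [0.6308 0.0082 0.2359] yaw 3.046 q7 1.45 shift tool [212.7 308.9  10.7] mm twist [ 0.     0.001 -0.002] after-turn shift [212.2 309.3  10.9]
held offset along tool x, mm: [np.float64(-1.0), np.float64(-1.0), np.float64(-0.5), np.float64(-1.0)] grip 0.0473 62 f [-0.   0.5 -2.1]
```

Request:
apply_moves(claw=[0.035,0.035,0.035,0.035,0.035,0.035,0.035,0.035,0.035,0.035,0.035], xyz=[[0.0265,0.0386,0],[0.0265,0.0386,0],[0.0265,0.0386,0],[0.0265,0.0386,0],[0.0265,0.0386,0],[0.0265,0.0386,0],[0.0265,0.0386,0],[0.0265,0.0386,0],[0,0,0.02],[0,0,0],[0,0,0]], twist=[[0,0,-0.002],[0,0,0],[0,0,0],[0,0,0],[0,0,0],[0,0,0],[0,0,0],[0,0,0],[0,0,0],[0,0,0],[0,0,0]])

```text
clock: 27.6
position: [0.4499, 0.3353, 0.2152]
tool_rot: [-3.141, 0.0, 3.042]
force: [0.2, 0.0, -1.7]
grip_width: 0.0466
finger_force: 62.3
```

Run:
```python
from h import *
go(.4485,.336,.0865,-.094); f=held('c',-.006)
```

```text
pos [0.4499 0.3353 0.2152] yaw 3.042 q7 0.77 shift tool [  1.5   0.7 128.7] mm twist [-0.001  0.    -0.005] after-turn shift [  1.5   0.6 128.7]
held offset along tool x, mm: [np.float64(-0.0), np.float64(-0.5), np.float64(-0.0), np.float64(-0.0)] grip 0.0472 62 f [ 0.4  0.3 -1.8]
```

Request:
apply_moves(claw=[0.035,0.035,0.035,0.035,0.035,0.035,0.035,0.035,0.035,0.035], xyz=[[0.0015,0.0006,0.02],[0,0,0.03],[0,0,0.03],[0,0,0.02],[0,0,0.015],[0,0,0.008],[0,0,0.004],[0,0,0.002],[0,0,0],[0,0,0]], twist=[[0,0,-0.005],[0,0,0],[0,0,0],[0,0,0],[0,0,0],[0,0,0],[0,0,0],[0,0,0],[0,0,0],[0,0,0]])

```text
clock: 28.65
position: [0.4484, 0.3372, 0.0865]
tool_rot: [3.141, 0.001, 3.05]
force: [0.1, -0.7, -2.3]
grip_width: 0.0471
finger_force: 62.4
```

Request:
apply_moves(claw=[0.035,0.035,0.06,0.085,0.085,0.085,0.085,0.085,0.085,0.085,0.085,0.085,0.085,0.085], xyz=[[0,-0.001,0.0012],[0,0,0],[0,0,0],[0,0,0],[0,0,0],[0,0,0],[0,0,-0.015],[0,0,-0.03],[0,0,-0.04],[0,0,-0.04],[0,0,-0.04],[0,0,-0.04],[0,0,0],[0,0,0]], twist=[[0,0,0],[0,0,0],[0,0,0],[0,0,0],[0,0,0],[0,0,0],[0,0,0],[0,0,0],[0,0,0],[0,0,0],[0,0,0],[0,0,0],[0,0,0],[0,0,0]])

```text
clock: 30.05
position: [0.448, 0.3361, 0.2902]
tool_rot: [3.141, 0.001, 3.051]
force: [0.6, 1.1, -0.8]
grip_width: 0.0852
finger_force: 0.0
```

```bash
cat >> h.py <<'E'
def tower():
    f=bot.grab_frame('wrist'); C,S=np.cos(-.0937),np.sin(-.0937); z=.01
    for c in 'abcde':
        z+=DIM[c][2]/1000; o=np.argwhere(cv2.morphologyEx(mask(f,c),cv2.MORPH_OPEN,np.ones((2,2),np.uint8)))[:,::-1]
        P=unproj(f,o,z); d=P[:,:2]-[.4475,.335] if len(o) else np.zeros((0,2)); L=np.c_[d@[C,S],d@[-S,C]]*1000
        L=L[(abs(L[:,0])<80)&(abs(L[:,1])<45)]
        if len(L)>20: print(c,"x",np.percentile(L[:,0],[.5,99.5]).round(1),"y",np.percentile(L[:,1],[.5,99.5]).round(1),"half",DIM[c][0]/2,DIM[c][1]/2)
    return f
E
python3 - <<'E'
from h import *
f=tower(); g=bot.grab_frame('top'); print(fit(g,'d',(.635,-.172)))
go(.635,-.172,.28,0); best_yaw(.635,-.172,-1.48)
cv2.imwrite("pics/w7.png",f["img"][:,:,::-1])
E
```

```text
a x [-54.6 -41.4] y [-31.2  -8.8] half 66.0 34.0
b x [-40.8  71. ] y [-25.6  31.5] half 58.0 29.0
c x [-47.1  48.6] y [-18.4  25.8] half 50.0 24.0
e x [58. 79.] y [-7.9 10.2] half 34.0 14.0
(array([ 0.631 , -0.1759, -1.4404]), np.float64(0.908))
pos [0.4475 0.3357 0.2887] yaw 3.051 q7 0.77 shift tool [-232.7 -488.6    9. ] mm twist [-0.001 -0.001 -0.091] after-turn shift [-187.5 -507.7    8.7]
yaw 1.662 twist z 1.389
```

View pics/w7.png

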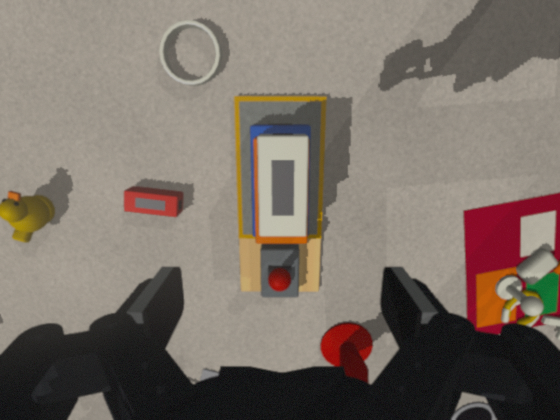

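The blue–orange pair has been knocked about 11 mm towards the lever: the blue near edge is now at row 125, and the orange shows at the far end at row 242. The white case now overhangs the near end by about 4 mm. I'll lift the white off, set it aside, shift the blue and orange back together, then restack.

Request:
apply_moves(claw=[0.085,0.085,0.085,0.085,0.085,0.085,0.085,0.085,0.085,0.035,0.035,0.035,0.035,0.035,0.035,0.035,0.035,0.035,0.035], xyz=[[0,0.001,0.03],[0,0,0.03],[0,0,0.03],[0,0,0.03],[0,0,0.03],[0,0,0.03],[0,0,0.02],[0,0,0],[0,0,0],[0,0,0],[0,0,0],[0,0,0],[0,0,0],[0,0,0],[0,0,0],[0,0,-0.01],[0,0,-0.03],[0,0,-0.04],[0,0,0]], twist=[[0,0,0],[0,0,0],[0,0,0],[0,0,0],[0,0,0],[0,0,0],[0,0,0],[0,0,0],[0,0,0],[0,0,0],[0,0,0],[0,0,0],[0,0,0],[0,0,0],[0,0,0],[0,0,0],[0,0,0],[0,0,0],[0,0,0]])

```text
clock: 32.05
position: [0.4498, 0.3383, 0.1748]
tool_rot: [3.136, 0.005, 3.05]
force: [-0.3, -0.1, -1.5]
grip_width: 0.0472
finger_force: 62.7
```

Run:
```python
from h import *
go(.60,.19,.17,-.094); f=held('c',-.006); go(.60,.19,.008,-.094)
```

```text
pos [0.4498 0.3383 0.1748] yaw 3.05 q7 0.78 shift tool [-163.  -134.1    4.9] mm twist [0.005 0.005 0.003] after-turn shift [-163.4 -133.6    4.8]
held offset along tool x, mm: [np.float64(-1.0), np.float64(-1.0), np.float64(-1.0), np.float64(-1.0)] grip 0.0467 63 f [ 0.7  0.2 -2.6]
pos [0.449  0.3378 0.1725] yaw 3.051 q7 0.78 shift tool [-163.3 -134.1  164.5] mm twist [0.004 0.003 0.003] after-turn shift [-164.2 -133.   164.5]
```

Request:
apply_moves(claw=[0.035,0.035,0.035,0.035,0.035,0.035,0.035,0.035,0.035,0.035,0.035,0.035,0.035,0.035,0.035], xyz=[[-0.0272,-0.0223,0],[-0.0272,-0.0223,0],[-0.0272,-0.0223,0],[-0.0272,-0.0223,0],[-0.0272,-0.0223,0],[-0.0272,-0.0223,0],[0,0,0.03],[0,0,0.03],[0,0,0.03],[0,0,0.03],[0,0,0.025],[0,0,0.012],[0,0,0.005],[0,0,0],[0,0,0]], twist=[[0,0,0],[0,0,0],[0,0,0],[0,0,0],[0,0,0],[0,0,0],[0,0,0],[0,0,0],[0,0,0],[0,0,0],[0,0,0],[0,0,0],[0,0,0],[0,0,0],[0,0,0]])

```text
clock: 33.6
position: [0.5984, 0.1886, 0.0088]
tool_rot: [-3.141, -0.0, 3.05]
force: [-6.8, -3.0, 15.4]
grip_width: 0.0464
finger_force: 68.8
```

Request:
apply_moves(claw=[0.06,0.085,0.085,0.085,0.085,0.085,0.085,0.085,0.085,0.085,0.085,0.085,0.085,0.085,0.085,0.085,0.085,0.085], xyz=[[0,0,0],[0,0,0],[0,0,0],[0,0,0],[0,0,-0.03],[0,0,-0.04],[0,0,-0.04],[0,0,-0.05],[0,0,-0.05],[0,0,-0.05],[0.0272,0.0223,0],[0.0272,0.0223,0],[0.0272,0.0223,0],[0.0272,0.0223,0],[0.0272,0.0223,0],[0.0272,0.0223,0],[0,0,0],[0,0,0]], twist=[[0,0,0],[0,0,0],[0,0,0],[0,0,0],[0,0,0],[0,0,0],[0,0,0],[0,0,0],[0,0,0],[0,0,0],[0,0,0],[0,0,0],[0,0,0],[0,0,0],[0,0,0],[0,0,0],[0,0,0],[0,0,0]])

```text
clock: 35.4
position: [0.4477, 0.3373, 0.2677]
tool_rot: [-3.142, 0.0, 3.052]
force: [0.1, -0.5, -0.4]
grip_width: 0.085
finger_force: 0.0
```

Run:
```python
from h import *
f=tower(); print(fit(f,'b',(.455,.336),z0=.046,yaw=-.094)); cv2.imwrite("pics/w8.png",f["img"][:,:,::-1])
go(.459,.335,.26,-.094)
```

```text
a x [-54.9 -41.4] y [-31.7  -9.4] half 66.0 34.0
b x [-44.3  71.6] y [-25.6  30.7] half 58.0 29.0
e x [55.2 75.8] y [-7.6  9.9] half 34.0 14.0
(array([ 0.4624,  0.3359, -0.0932]), np.float64(0.98))
pos [0.4484 0.3365 0.2676] yaw 3.051 q7 0.75 shift tool [-10.7  -0.6   7.7] mm twist [-0.     0.     0.003] after-turn shift [-10.7  -0.5   7.6]
```

View pics/w8.png

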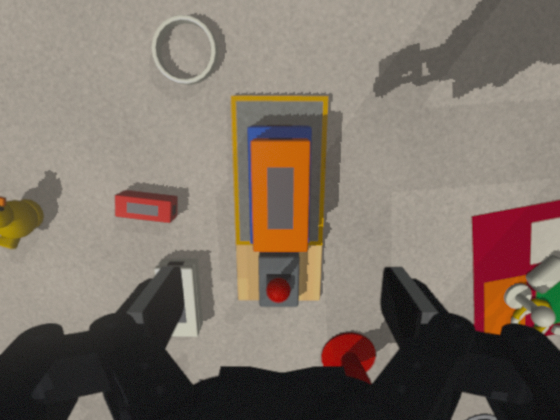

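The pair is square but about 11 mm too far towards the lever; the white rests clear at (180,300). Gripping the blue under the orange to move both back.

Request:
apply_moves(claw=[0.085,0.085,0.085,0.085,0.085,0.085,0.085,0.085,0.085,0.085,0.085,0.085,0.085,0.055,0.055,0.055,0.055,0.055,0.055], xyz=[[-0.011,0,0.01],[0,0,0.03],[0,0,0.03],[0,0,0.03],[0,0,0.03],[0,0,0.03],[0,0,0.03],[0,0,0.03],[0,0,0.02],[0,0,0.007],[0,0,0.003],[0,0,0],[0,0,0],[0,0,0],[0,0,0],[0,0,0],[0,0,0],[0,0,0],[0,0,0]], twist=[[0,0,0],[0,0,0],[0,0,0],[0,0,0],[0,0,0],[0,0,0],[0,0,0],[0,0,0],[0,0,0],[0,0,0],[0,0,0],[0,0,0],[0,0,0],[0,0,0],[0,0,0],[0,0,0],[0,0,0],[0,0,0],[0,0,0]])

```text
clock: 37.35
position: [0.4594, 0.336, 0.0187]
tool_rot: [3.141, 0.001, 3.051]
force: [-1.6, -3.1, 12.1]
grip_width: 0.0669
finger_force: 65.3
```

Run:
```python
from h import *
s=bot.observe(); p=s["position"]; print(s["force"]); go(p[0]-.011,p[1]-.0005,p[2],-.094)
```

```text
[-1.571566   -3.10669383 12.11293807]
pos [0.4594 0.336  0.0187] yaw 3.051 q7 0.78 shift tool [10.9 -1.5 -0. ] mm twist [0.    0.001 0.003] after-turn shift [10.9 -1.5  0. ]
```

Request:
apply_moves(claw=[0.055,0.055,0.055,0.055,0.055,0.055,0.055,0.055,0.055,0.085,0.085,0.085,0.085,0.085,0.085,0.085,0.085,0.085,0.085,0.085], xyz=[[0,0,-0.003],[0,0,-0.002],[0.003,-0.0005,0],[0.003,-0.0005,0],[0.003,-0.0005,0],[0.002,0,0],[0,0,0.002],[0,0,0.002],[0,0,0],[0,0,0],[0,0,0],[0,0,0],[0,0,0],[0,0,-0.015],[0,0,-0.03],[0,0,-0.05],[0,0,-0.05],[0,0,-0.05],[0,0,-0.05],[0,0,0]], twist=[[0,0,0],[0,0,0],[0,0,0],[0,0,0],[0,0,0],[0,0,0],[0,0,0],[0,0,0],[0,0,0],[0,0,0],[0,0,0],[0,0,0],[0,0,0],[0,0,0],[0,0,0],[0,0,0],[0,0,0],[0,0,0],[0,0,0],[0,0,0]])

```text
clock: 39.35
position: [0.4497, 0.3368, 0.2712]
tool_rot: [3.134, 0.007, 3.05]
force: [0.9, 0.0, -0.7]
grip_width: 0.0848
finger_force: 0.0
```

Run:
```python
from h import *
f=tower(); print(fit(f,'b',(.45,.336),z0=.046,yaw=-.094))
go(.5988,.1886,.27,-.094)
```

```text
a x [-65.6 -55.4] y [-30.1 -12.1] half 66.0 34.0
b x [-55.7  59.6] y [-25.7  30.5] half 58.0 29.0
e x [56.4 77.1] y [-8.2  9.5] half 34.0 14.0
(array([ 0.4507,  0.337 , -0.0921]), np.float64(0.978))
pos [0.4488 0.3361 0.2679] yaw 3.051 q7 0.76 shift tool [-162.8 -133.3   -2.1] mm twist [0.005 0.004 0.003] after-turn shift [-163.2 -132.8   -2.1]
```

Request:
apply_moves(claw=[0.085,0.085,0.085,0.085,0.085,0.085,0.085,0.085,0.085,0.085,0.085,0.085,0.085,0.085,0.085,0.085,0.085,0.085], xyz=[[-0.0272,-0.0222,0],[-0.0272,-0.0222,0],[-0.0272,-0.0222,0],[-0.0272,-0.0222,0],[-0.0272,-0.0222,0],[-0.0272,-0.0222,0],[0,0,0.04],[0,0,0.04],[0,0,0.04],[0,0,0.04],[0,0,0.03],[0,0,0.03],[0,0,0.02],[0,0,0.012],[0,0,0.006],[0,0,0],[0,0,0],[0,0,0]], twist=[[0,0,0],[0,0,0],[0,0,0],[0,0,0],[0,0,0],[0,0,0],[0,0,0],[0,0,0],[0,0,0],[0,0,0],[0,0,0],[0,0,0],[0,0,0],[0,0,0],[0,0,0],[0,0,0],[0,0,0],[0,0,0]])

```text
clock: 41.2
position: [0.5989, 0.1882, 0.0066]
tool_rot: [3.141, 0.001, 3.051]
force: [-0.5, -0.9, 0.5]
grip_width: 0.0849
finger_force: 0.0
```

Request:
apply_moves(claw=[0.035,0.035,0.035,0.035,0.035,0.035,0.035,0.035,0.035,0.035,0.035,0.035,0.035,0.035,0.035,0.035,0.035,0.035,0.035,0.035], xyz=[[0,0,0],[0,0,0],[0,0,0],[0,0,0],[0,0,0],[0,0,0],[0,0,-0.01],[0,0,-0.03],[0,0,-0.05],[0,0,-0.05],[0,0,-0.04],[0,0,-0.02],[0.0272,0.0222,0],[0.0272,0.0222,0],[0.0272,0.0222,0],[0.0272,0.0222,0],[0.0272,0.0222,0],[0.0272,0.0222,0],[0,0,0],[0,0,0]], twist=[[0,0,0],[0,0,0],[0,0,0],[0,0,0],[0,0,0],[0,0,0],[0,0,0],[0,0,0],[0,0,0],[0,0,0],[0,0,0],[0,0,0],[0,0,0],[0,0,0],[0,0,0],[0,0,0],[0,0,0],[0,0,0],[0,0,0],[0,0,0]])

```text
clock: 43.2
position: [0.4474, 0.3358, 0.2061]
tool_rot: [3.141, 0.0, 3.052]
force: [0.8, -0.7, -2.2]
grip_width: 0.047
finger_force: 62.3
```

Run:
```python
from h import *
f=held('c',-.007);go(.4485,.336,.0875,-.094)
```

```text
held offset along tool x, mm: [np.float64(1.0), np.float64(1.0), np.float64(1.0), np.float64(1.0)] grip 0.0471 62 f [ 1.5 -0.3 -1.5]
pos [0.4482 0.3351 0.2061] yaw 3.051 q7 0.78 shift tool [ -0.2   0.9 118.6] mm twist [-0.     0.001  0.003] after-turn shift [ -0.2   0.9 118.6]
```

Request:
apply_moves(claw=[0.035,0.035,0.035,0.035,0.035,0.035,0.035,0.035,0.035], xyz=[[-0.0012,0.0005,0.02],[0,0,0.03],[0,0,0.03],[0,0,0.02],[0,0,0.01],[0,0,0.006],[0,0,0.0025],[0,0,0],[0,0,0]], twist=[[0,0,0.003],[0,0,0],[0,0,0],[0,0,0],[0,0,0],[0,0,0],[0,0,0],[0,0,0],[0,0,0]])

```text
clock: 44.15
position: [0.4495, 0.3361, 0.0879]
tool_rot: [3.141, 0.001, 3.048]
force: [0.5, -0.2, -0.9]
grip_width: 0.0469
finger_force: 62.4
```

Request:
apply_moves(claw=[0.035,0.035,0.06,0.085,0.085,0.085,0.085,0.085,0.085,0.085,0.085,0.085,0.085,0.085,0.085], xyz=[[0,0,0.0012],[0,0,0],[0,0,0],[0,0,0],[0,0,0],[0,0,0],[0,0,-0.015],[0,0,-0.03],[0,0,-0.04],[0,0,-0.04],[0,0,-0.04],[0,0,-0.03],[0,0,0],[0,0,0],[0,0,0]], twist=[[0,0,0],[0,0,0],[0,0,0],[0,0,0],[0,0,0],[0,0,0],[0,0,0],[0,0,0],[0,0,0],[0,0,0],[0,0,0],[0,0,0],[0,0,0],[0,0,0],[0,0,0]])

```text
clock: 45.65
position: [0.4487, 0.3356, 0.2799]
tool_rot: [-3.14, -0.001, 3.048]
force: [0.4, -0.6, -0.4]
grip_width: 0.085
finger_force: 0.0
```

Run:
```python
from h import *
f=tower(); print(fit(f,'c',(.45,.336),z0=.080,yaw=-.094,flat=True,rad=.07))
go(.635,-.172,.28,0); best_yaw(.635,-.172,-1.45)
```

```text
a x [-66.3 -55.8] y [-29.8 -10.3] half 66.0 34.0
b x [-55.  16.] y [-25.7  29.2] half 58.0 29.0
c x [-47.4  48.2] y [-19.5  25. ] half 50.0 24.0
e x [57.  78.3] y [-8.4  9.9] half 34.0 14.0
(array([ 0.4497,  0.3364, -0.0935]), np.float64(0.82))
pos [0.4487 0.3356 0.2797] yaw 3.048 q7 0.77 shift tool [-2.330e+02 -4.879e+02  2.000e-01] mm twist [-0.001 -0.001 -0.094] after-turn shift [-1.863e+02 -5.076e+02 -3.000e-01]
yaw 1.692 twist z 1.356
```

Request:
apply_moves(claw=[0.085,0.085,0.085,0.085,0.085,0.085,0.085,0.085,0.085,0.085,0.085,0.085,0.085,0.085,0.085,0.085,0.085,0.085,0.085,0.085], xyz=[[-0.0212,-0.0443,0],[-0.0212,-0.0443,0],[-0.0212,-0.0443,0],[-0.0212,-0.0443,0],[-0.0212,-0.0443,0],[-0.0212,-0.0443,0],[-0.0212,-0.0443,0],[-0.0212,-0.0443,0],[-0.0212,-0.0443,0],[-0.0212,-0.0443,0],[-0.0212,-0.0443,0],[0,0,0.005],[0,0,0.005],[0,0,0.005],[0,0,0.005],[0,0,0],[0,0,0],[0,0,0],[0,0,0],[0,0,0]], twist=[[0,0,0],[0,0,0],[0,0,0],[0,0,0],[0,0,0],[0,0,0],[0,0,0],[0,0,0],[0,0,0],[0,0,0],[0,0,0],[0,0,0.148],[0,0,0.148],[0,0,0.148],[0,0,0.148],[0,0,0.148],[0,0,0.148],[0,0,0.148],[0,0,0.148],[0,0,0.148]])

```text
clock: 47.7
position: [0.6353, -0.1711, 0.2597]
tool_rot: [-3.14, -0.0, 1.71]
force: [-0.7, 0.5, 0.2]
grip_width: 0.0852
finger_force: 0.0
```

Run:
```python
from h import *
f=bot.grab_frame('wrist')
b=fit(f,'d',(.635,-.172),yaw=-1.45); print(b, fit(f,'d',(.635,-.172),yaw=-1.45,flat=True)); go(*b[0][:2],.004,b[0][2])
```

```text
(array([ 0.6383, -0.1752, -1.4334]), np.float64(0.901)) (array([ 0.6376, -0.1727, -1.445 ]), np.float64(0.926))
pos [ 0.6353 -0.1709  0.2596] yaw 1.7 q7 0.6 shift tool [ -4.7   2.9 255.6] mm twist [-0.002 -0.    -0.008] after-turn shift [ -4.7   2.4 255.6]
```

Request:
apply_moves(claw=[0.085,0.085,0.085,0.085,0.085,0.085,0.085,0.085,0.085,0.085,0.025,0.025,0.025,0.025,0.025,0.025,0.025,0.025], xyz=[[-0.0035,0.0024,0.03],[0,0,0.04],[0,0,0.04],[0,0,0.04],[0,0,0.03],[0,0,0.03],[0,0,0.025],[0,0,0.013],[0,0,0.006],[0,0,0],[0,0,0],[0,0,0],[0,0,0],[0,0,0],[0,0,0],[0,0,0],[0,0,0],[0,0,0]], twist=[[0,0,-0.004],[0,0,0],[0,0,0],[0,0,0],[0,0,0],[0,0,0],[0,0,0],[0,0,0],[0,0,0],[0,0,0],[0,0,0],[0,0,0],[0,0,0],[0,0,0],[0,0,0],[0,0,0],[0,0,0],[0,0,0]])

```text
clock: 49.55
position: [0.639, -0.1743, 0.0078]
tool_rot: [3.14, 0.0, 1.72]
force: [-1.6, 1.5, 8.0]
grip_width: 0.0368
finger_force: 60.9
```

Request:
apply_moves(claw=[0.025,0.025,0.025,0.025,0.025,0.025,0.025,0.025,0.025,0.025,0.025,0.025,0.025,0.025,0.025,0.025,0.025,0.025,0.025], xyz=[[0,0,-0.01],[0,0,-0.03],[0,0,-0.05],[0,0,-0.05],[0,0,-0.05],[0,0,-0.04],[0,0,-0.02],[0,0,0],[0,0,0],[0,0,0],[0,0,0],[0,0,0],[0,0,0],[0,0,0],[0,0,0],[0,0,0],[0,0,0],[0,0,0],[0,0,0]], twist=[[0,0,0],[0,0,0],[0,0,0],[0,0,0],[0,0,0],[0,0,0],[0,0,0],[0,0,-0.135],[0,0,-0.135],[0,0,-0.135],[0,0,-0.135],[0,0,-0.135],[0,0,-0.135],[0,0,-0.135],[0,0,-0.135],[0,0,-0.135],[0,0,-0.135],[0,0,0],[0,0,0]])

```text
clock: 51.45
position: [0.6383, -0.1745, 0.2574]
tool_rot: [-3.141, 0.0, 3.065]
force: [-0.1, -0.2, -0.5]
grip_width: 0.0362
finger_force: 60.4
```

Run:
```python
from h import *
go(.4485,.336,.25,-.094); f=held('d',-.005)
```

```text
pos [ 0.6383 -0.1745  0.2574] yaw 3.065 q7 1.79 shift tool [228.2 494.5   7.3] mm twist [-0.     0.     0.018] after-turn shift [236.9 490.4   7.4]
held offset along tool x, mm: [np.float64(1.5), np.float64(2.0), np.float64(2.5), np.float64(2.0)] grip 0.0368 60 f [ 0.5 -0.7 -0.7]
```

Request:
apply_moves(claw=[0.025,0.025,0.025,0.025,0.025,0.025,0.025,0.025,0.025,0.025,0.025,0.025,0.025,0.025,0.025], xyz=[[0,0,0],[0.0196,0.0409,0],[0.0196,0.0409,0],[0.0196,0.0409,0],[0.0196,0.0409,0],[0.0196,0.0409,0],[0.0196,0.0409,0],[0.0196,0.0409,0],[0.0196,0.0409,0],[0.0196,0.0409,0],[0.0196,0.0409,0],[0.0196,0.0409,0],[0.0196,0.0409,0],[0,0,0],[0,0,0]], twist=[[0,0,0.018],[0,0,0],[0,0,0],[0,0,0],[0,0,0],[0,0,0],[0,0,0],[0,0,0],[0,0,0],[0,0,0],[0,0,0],[0,0,0],[0,0,0],[0,0,0],[0,0,0]])

```text
clock: 53.0
position: [0.4477, 0.3365, 0.2568]
tool_rot: [-3.141, -0.0, 3.052]
force: [0.9, -0.5, -1.1]
grip_width: 0.0369
finger_force: 60.5
```

Run:
```python
from h import *
f=held('d',-.007);go(.4487,.336,.120,-.094)
f=bot.grab_frame('wrist'); m=mask(f,'a'); print(m.sum()); tower()
```

```text
held offset along tool x, mm: [np.float64(2.0), np.float64(2.5), np.float64(3.0), np.float64(6.5)] grip 0.0368 61 f [ 0.3 -1.  -1.1]
pos [0.4484 0.3354 0.2568] yaw 3.05 q7 0.78 shift tool [ -0.3   0.8 136.8] mm twist [-0.001  0.     0.002] after-turn shift [ -0.3   0.7 136.8]
166
a x [-66.  -55.2] y [-30.6 -10.3] half 66.0 34.0
b x [-55.6 -13.8] y [-25.9  29.5] half 58.0 29.0
c x [-47.9 -17.5] y [-19.5  25. ] half 50.0 24.0
d x [-15.9  79.6] y [-37.   40.6] half 42.0 19.0
```

Request:
apply_moves(claw=[0.025,0.025,0.025,0.025,0.025,0.025,0.025,0.025,0.025,0.025], xyz=[[-0.0026,0.0006,0.02],[0,0,0.03],[0,0,0.03],[0,0,0.02],[0,0,0.02],[0,0,0.01],[0,0,0.005],[0,0,0.002],[0,0,0],[0,0,0]], twist=[[0,0,0.002],[0,0,0],[0,0,0],[0,0,0],[0,0,0],[0,0,0],[0,0,0],[0,0,0],[0,0,0],[0,0,0]])

```text
clock: 54.15
position: [0.4513, 0.3363, 0.1206]
tool_rot: [3.141, 0.001, 3.05]
force: [0.0, 1.1, -1.3]
grip_width: 0.0365
finger_force: 60.6
```

Request:
apply_moves(claw=[0.025,0.025,0.025,0.05,0.08,0.08,0.08,0.08,0.08,0.08,0.08,0.08,0.08,0.08,0.08], xyz=[[0,0,0.001],[0,0,0.0006],[0,0,0],[0,0,0],[0,0,0],[0,0,0],[0,0,-0.015],[0,0,-0.03],[0,0,-0.04],[0,0,-0.04],[0,0,-0.04],[0,0,-0.03],[0,0,0],[0,0,0],[0,0,0]], twist=[[0,0,0],[0,0,0],[0,0,0],[0,0,0],[0,0,0],[0,0,0],[0,0,0],[0,0,0],[0,0,0],[0,0,0],[0,0,0],[0,0,0],[0,0,0],[0,0,0],[0,0,0]])

```text
clock: 55.65
position: [0.4506, 0.3358, 0.3122]
tool_rot: [-3.14, -0.001, 3.05]
force: [-0.4, -0.3, 0.0]
grip_width: 0.0797
finger_force: 0.0
```

Run:
```python
from h import *
f=tower(); cv2.imwrite("pics/w9.png",f["img"][:,:,::-1])
g=bot.grab_frame('top'); print(fit(g,'e',(.468,.17)),fit(f,'e',(.468,.17)))
go(.470,.170,.28,0); best_yaw(.47,.17,1.32)
```

```text
a x [-65.4 -55.2] y [-29.9  33.4] half 66.0 34.0
b x [-55.1  56.8] y [-25.5  31. ] half 58.0 29.0
c x [-47.3  40.8] y [-19.2  -5.1] half 50.0 24.0
d x [-38.3  43.6] y [-14.3  21.3] half 42.0 19.0
e x [61.8 80. ] y [-8.1 10.3] half 34.0 14.0
(array([0.4659, 0.1678, 1.3478]), np.float64(0.909)) (array([0.4739, 0.168 , 1.4795]), np.float64(0.73))
pos [0.4506 0.3358 0.3122] yaw 3.05 q7 0.78 shift tool [ -34.5 -163.3   32.4] mm twist [-0.001 -0.001 -0.092] after-turn shift [ -19.4 -165.8   32.2]
yaw 1.32 twist z 1.73
```

View pics/w9.png

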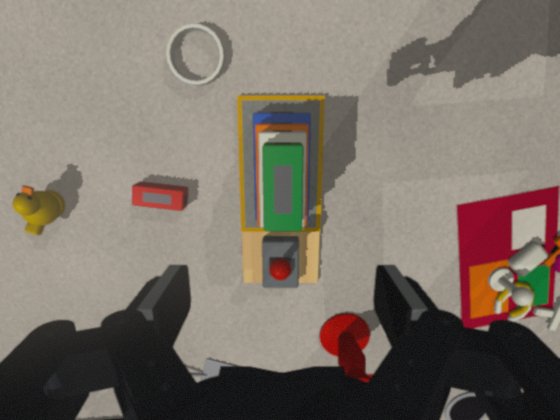

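Request:
apply_moves(claw=[0.08,0.08,0.08,0.08,0.08,0.08,0.08,0.08,0.08,0.08,0.08,0.08,0.08,0.08,0.08,0.08,0.08,0.08], xyz=[[-0.0086,-0.0408,0],[-0.0086,-0.0408,0],[-0.0086,-0.0408,0],[-0.0086,-0.0408,0],[0,0,0.005],[0,0,0.005],[0,0,0.005],[0,0,0.005],[0,0,0.005],[0,0,0.005],[0,0,0.005],[0,0,0.005],[0,0,0.005],[0,0,0.005],[0,0,0],[0,0,0],[0,0,0],[0,0,0]], twist=[[0,0,0],[0,0,0],[0,0,0],[0,0,0],[0,0,0.144],[0,0,0.144],[0,0,0.144],[0,0,0.144],[0,0,0.144],[0,0,0.144],[0,0,0.144],[0,0,0.144],[0,0,0.144],[0,0,0.144],[0,0,0.144],[0,0,0.144],[0,0,0],[0,0,0]])

```text
clock: 57.55
position: [0.47, 0.1704, 0.2629]
tool_rot: [-3.141, 0.001, 1.326]
force: [-0.2, 0.0, -0.2]
grip_width: 0.0801
finger_force: 0.0
```

Run:
```python
from h import *
f=bot.grab_frame('wrist')
b=fit(f,'e',(.470,.17),yaw=1.32); print(b, fit(f,'e',(.47,.17),yaw=1.32,flat=True)); go(*b[0][:2],.004,b[0][2])
```

```text
(array([0.4704, 0.1667, 1.3431]), np.float64(0.906)) (array([0.4712, 0.1696, 1.3362]), np.float64(0.941))
pos [0.4701 0.1704 0.263 ] yaw 1.326 q7 -0.52 shift tool [ -3.4   1.3 259. ] mm twist [-0.     0.001 -0.017] after-turn shift [ -3.5   1.2 259. ]
```

Request:
apply_moves(claw=[0.06,0.06,0.06,0.06,0.06,0.06,0.06,0.06,0.06,0.06,0.015,0.015,0.015,0.015,0.015,0.015,0.015,0.015], xyz=[[-0.0005,0.0013,0.03],[0,0,0.04],[0,0,0.04],[0,0,0.04],[0,0,0.03],[0,0,0.03],[0,0,0.025],[0,0,0.015],[0,0,0.007],[0,0,0],[0,0,0],[0,0,0],[0,0,0],[0,0,0],[0,0,0],[0,0,0],[0,0,0],[0,0,0]], twist=[[0,0,-0.01],[0,0,0],[0,0,0],[0,0,0],[0,0,0],[0,0,0],[0,0,0],[0,0,0],[0,0,0],[0,0,0],[0,0,0],[0,0,0],[0,0,0],[0,0,0],[0,0,0],[0,0,0],[0,0,0],[0,0,0]])

```text
clock: 59.4
position: [0.4718, 0.1699, 0.0073]
tool_rot: [3.141, -0.001, 1.332]
force: [-1.2, -0.6, 9.8]
grip_width: 0.0266
finger_force: 59.4
```

Request:
apply_moves(claw=[0.015,0.015,0.015,0.015,0.015,0.015,0.015,0.015,0.015,0.015,0.015,0.015,0.015,0.015,0.015,0.015,0.015,0.015,0.015,0.015], xyz=[[0,0,-0.01],[0,0,-0.03],[0,0,-0.05],[0,0,-0.05],[0,0,-0.05],[0,0,-0.05],[0,0,-0.03],[0,0,0],[0,0,0],[0,0,0],[0,0,0],[0,0,0],[0,0,0],[0,0,0],[0,0,0],[0,0,0],[0,0,0],[0,0,0],[0,0,0],[0,0,0]], twist=[[0,0,0],[0,0,0],[0,0,0],[0,0,0],[0,0,0],[0,0,0],[0,0,0],[0,0,-0.143],[0,0,-0.143],[0,0,-0.143],[0,0,-0.143],[0,0,-0.143],[0,0,-0.143],[0,0,-0.143],[0,0,-0.143],[0,0,-0.143],[0,0,-0.143],[0,0,-0.143],[0,0,-0.143],[0,0,0]])

```text
clock: 61.4
position: [0.4712, 0.1692, 0.2771]
tool_rot: [3.141, 0.001, 3.05]
force: [-0.4, 0.1, -1.5]
grip_width: 0.0267
finger_force: 59.4
```

Run:
```python
from h import *
go(.4495,.336,.27,-.094); f=held('e',-.005)
```

```text
pos [0.4712 0.1692 0.2771] yaw 3.05 q7 1.08 shift tool [ 36.8 164.1   7.1] mm twist [0.    0.001 0.003] after-turn shift [ 37.2 164.    7.1]
held offset along tool x, mm: [np.float64(-1.0), np.float64(1.5), np.float64(-0.0), np.float64(4.0)] grip 0.0271 59 f [ 0.2 -0.4 -0.5]
```

Request:
apply_moves(claw=[0.015,0.015,0.015,0.015,0.015,0.015,0.015], xyz=[[0.0074,0.0328,0],[0.0074,0.0328,0],[0.0074,0.0328,0],[0.0074,0.0328,0],[0.0074,0.0328,0],[0,0,0],[0,0,0]], twist=[[0,0,0.003],[0,0,0],[0,0,0],[0,0,0],[0,0,0],[0,0,0],[0,0,0]])

```text
clock: 62.15
position: [0.45, 0.3366, 0.2763]
tool_rot: [-3.141, 0.0, 3.042]
force: [0.3, -0.5, -0.9]
grip_width: 0.0266
finger_force: 59.5
```

Run:
```python
from h import *
f=held('e',-.0065);go(.4497,.3365,.150,-.094); cv2.imwrite("pics/w10.png",f["img"][:,:,::-1])
```

```text
held offset along tool x, mm: [np.float64(1.5), np.float64(4.0), np.float64(4.0), np.float64(4.5)] grip 0.0269 59 f [-0.2 -0.3 -0.6]
pos [0.4503 0.3358 0.2764] yaw 3.042 q7 0.78 shift tool [  0.7   0.8 126.4] mm twist [-0.001  0.    -0.006] after-turn shift [  0.7   0.7 126.4]
```

View pics/w10.png

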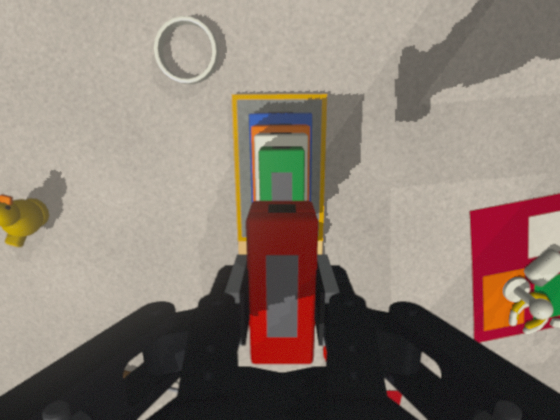

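Run:
```python
from h import *
f=bot.grab_frame('wrist'); s=bot.observe(); R=rotm(s)
for r in (202,213,362):
  for z in (-.0065,.0215): print(r,z,(R.T@(unproj(f,[(281,r)],s["position"][2]+z)[0]-s["position"])*1000).round(1))
```

```text
202 -0.0065 [31.1  0.8  6.5]
202 0.0215 [ 38.3   0.8 -21.5]
213 -0.0065 [25.9  0.8  6.5]
213 0.0215 [ 34.1   0.8 -21.5]
362 -0.0065 [-56.7   0.7   6.5]
362 0.0215 [-32.9   0.8 -21.5]
```

Red is gripped centred: near top edge at row 213, far edge at row 362. The four-case tower below is nested at (280,170).

Request:
apply_moves(claw=[0.015,0.015,0.015,0.015,0.015,0.015,0.015,0.015,0.015,0.015], xyz=[[0,0.0005,0.02],[0,0,0.03],[0,0,0.03],[0,0,0.02],[0,0,0.01],[0,0,0.01],[0,0,0.004],[0,0,0.002],[0,0,0],[0,0,0]], twist=[[0,0,-0.006],[0,0,0],[0,0,0],[0,0,0],[0,0,0],[0,0,0],[0,0,0],[0,0,0],[0,0,0],[0,0,0]])

```text
clock: 63.25
position: [0.4506, 0.3371, 0.1509]
tool_rot: [3.141, 0.001, 3.051]
force: [-0.9, 0.1, -0.8]
grip_width: 0.0266
finger_force: 59.5
```

Request:
apply_moves(claw=[0.015,0.015,0.015,0.04,0.065,0.065,0.065,0.065,0.065,0.065,0.065,0.065,0.065,0.065,0.065], xyz=[[0,0,0.001],[0,0,0.0008],[0,0,0],[0,0,0],[0,0,0],[0,0,0],[0,0,-0.015],[0,0,-0.03],[0,0,-0.04],[0,0,-0.04],[0,0,-0.03],[0,0,-0.01],[0,0,0],[0,0,0],[0,0,0]], twist=[[0,0,0],[0,0,0],[0,0,0],[0,0,0],[0,0,0],[0,0,0],[0,0,0],[0,0,0],[0,0,0],[0,0,0],[0,0,0],[0,0,0],[0,0,0],[0,0,0],[0,0,0]])

```text
clock: 64.75
position: [0.4499, 0.3366, 0.312]
tool_rot: [-3.14, -0.001, 3.051]
force: [0.2, -0.1, -0.3]
grip_width: 0.065
finger_force: 0.0
```

Run:
```python
from h import *
f=tower(); cv2.imwrite("pics/w11.png",f["img"][:,:,::-1])
C,S=np.cos(-.0937),np.sin(-.0937)
for n in("top","wrist","scene"): 
    if n!="top": pass
    bot.grab_frame(n); print(n,[(r["position"],r["score"]) for r in bot.find_in(n,"lever_left_tip")])
for a in (0,.1,.2,1.):
    r=.13-.065*np.sin(.5-a); print(a,(.4475+C*r).round(4),(.335+S*r).round(4),.032+.065*np.cos(.5-a))
```

```text
a x [-66.2 -54.8] y [-30.5  33.9] half 66.0 34.0
b x [-54.9  49.9] y [-25.7  30.4] half 58.0 29.0
c x [-47.1 -36.3] y [-18.6  -5.6] half 50.0 24.0
d x [-38.2  42.8] y [-14.2  21.1] half 42.0 19.0
e x [-28.3  79.1] y [-8.6 16.7] half 34.0 14.0
top []
wrist [([0.553, 0.3237, 0.1039], 0.65), ([0.4194, 0.3354, 0.1403], 0.35)]
scene [([0.5605, 0.3202, 0.091], 0.5)]
0 0.5459 0.3258 0.08904286652287424
0.1 0.5517 0.3252 0.09186896461018754
0.2 0.5578 0.3246 0.0940968717931644
1.0 0.608 0.3199 0.08904286652287424
```

View pics/w11.png

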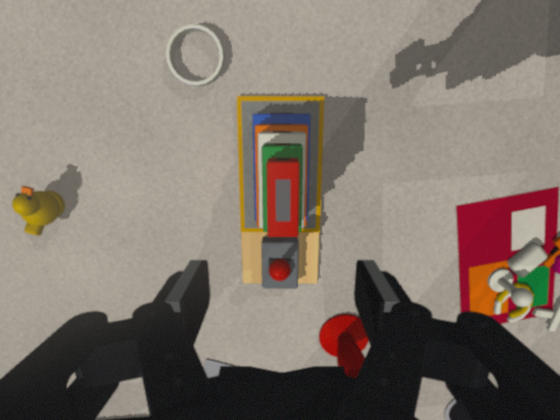

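All five cases are nested in order, red on top at (283,200). The lever ball at (280,269) is still leaning towards the robot.

Run:
```python
from h import *
f=bot.grab_frame('wrist'); print(unproj(f,[(280,269)],.092))
go(.553,.325,.20,-.094)
```

```text
[[0.55594215 0.32585496 0.092     ]]
pos [0.4503 0.3369 0.3134] yaw 3.051 q7 0.78 shift tool [-103.3   -2.5  113.3] mm twist [-0.    -0.     0.003] after-turn shift [-103.3   -2.2  113.4]
```

Request:
apply_moves(claw=[0.065,0.065,0.065,0.065,0.065,0.065,0.065,0.065,0.065,0.065,0.065,0.065,0.065], xyz=[[-0.035,-0.0005,0],[-0.035,-0.0005,0],[-0.034,0,0],[0,0,0.03],[0,0,0.03],[0,0,0.03],[0,0,0.03],[0,0,0.03],[0,0,0.03],[0,0,0.03],[0,0,0.014],[0,0,0.01],[0,0,0]], twist=[[0,0,0],[0,0,0],[0,0,0],[0,0,0],[0,0,0],[0,0,0],[0,0,0],[0,0,0],[0,0,0],[0,0,0],[0,0,0],[0,0,0],[0,0,0]])

```text
clock: 66.45
position: [0.5537, 0.3264, 0.079]
tool_rot: [-3.141, -0.001, 3.051]
force: [0.6, -0.3, -0.2]
grip_width: 0.0651
finger_force: 0.0
```

Request:
apply_moves(claw=[0.02,0.02,0.02,0.02,0.02,0.02,0.02], xyz=[[0,0,0],[0,0,0],[0,0,0],[0,0,0],[0,0,0],[0,0,0],[0,0,0]], twist=[[0,0,0],[0,0,0],[0,0,0],[0,0,0],[0,0,0],[0,0,0],[0,0,0]], force=25)

```text
clock: 67.15
position: [0.5539, 0.3244, 0.0804]
tool_rot: [-3.139, -0.0, 3.05]
force: [-5.6, -12.3, 10.3]
grip_width: 0.0246
finger_force: 24.1
```

Request:
apply_moves(claw=[0.02,0.02,0.02,0.02,0.02,0.02,0.02,0.02,0.02,0.02,0.02], xyz=[[-0.0062,0,-0.002],[-0.0064,0,-0.0014],[-0.0065,0,-0.0007],[-0.0065,0,0],[-0.0065,0,0.0006],[-0.0064,0,0.0013],[-0.0062,0,0.0018],[-0.006,0,0.0025],[-0.0057,0,0.0031],[-0.002,0,0.001],[0,0,0]], twist=[[0,0,0],[0,0,0],[0,0,0],[0,0,0],[0,0,0],[0,0,0],[0,0,0],[0,0,0],[0,0,0],[0,0,0],[0,0,0]])

```text
clock: 68.25
position: [0.6129, 0.3187, 0.0738]
tool_rot: [-3.139, 0.001, 3.049]
force: [1.1, -12.1, 2.7]
grip_width: 0.0243
finger_force: 25.1
```

Request:
apply_moves(claw=[0.02,0.065,0.065,0.065,0.065,0.065], xyz=[[-0.001,0,0],[0,0,0],[0,0,0],[0,0,0],[0,0,0],[0,0,0]], twist=[[0,0,0],[0,0,0],[0,0,0],[0,0,0],[0,0,0],[0,0,0]])

```text
clock: 68.85
position: [0.613, 0.3212, 0.0734]
tool_rot: [3.141, 0.0, 3.051]
force: [-0.2, -0.0, 0.7]
grip_width: 0.0647
finger_force: 0.0
```

Request:
apply_moves(claw=[0.065,0.065,0.065,0.065,0.065,0.065,0.065,0.065,0.065,0.065,0.065,0.065,0.065], xyz=[[0,0,-0.03],[0,0,-0.03],[0,0,-0.04],[0,0,-0.05],[0,0,-0.05],[0,0,-0.05],[0.03,0,0],[0.04,0,0],[0.04,0,0],[0.04,0,0],[0,0,0],[0,0,0],[0,0,0]], twist=[[0,0,0],[0,0,0],[0,0,0],[0,0,0],[0,0,0],[0,0,0],[0,0,0],[0,0,0],[0,0,0],[0,0,0],[0,0,0],[0,0,0],[0,0,0]])

```text
clock: 70.15
position: [0.4644, 0.3344, 0.3234]
tool_rot: [3.142, 0.001, 3.05]
force: [0.9, -0.1, 0.5]
grip_width: 0.0649
finger_force: 0.0
```

Run:
```python
from h import *
f=tower(); g=bot.grab_frame("scene")
c=cv2.resize(g["img"][100:330,340:520],None,fx=2.6,fy=2.6); w=cv2.resize(f["img"][60:340,180:400],None,fx=1.4,fy=1.4)
h=max(c.shape[0],w.shape[0]); o=np.zeros((h,c.shape[1]+w.shape[1],3),np.uint8); o[:c.shape[0],:c.shape[1]]=c; o[:w.shape[0],c.shape[1]:]=w
print(o.shape); cv2.imwrite("pics/fin.png",o[:,:,::-1])
print([(r["position"],r["score"]) for r in bot.find_in("wrist","lever_left_tip")])
# red ball blob below the tower in the wrist picture
m=mask(f,'e'); u=proj(f,[[.608,.320,.089]])[0]; print("ball expected at",u)
n,_,st,ct=cv2.connectedComponentsWithStats(m); print([(ct[i].round(1).tolist(),int(st[i,4])) for i in range(1,n) if st[i,4]>60])
```

```text
a x [-66.  -56.8] y [-30.2 -11.1] half 66.0 34.0
b x [-54.4  67.3] y [-25.6  29.7] half 58.0 29.0
c x [-47.4 -37.5] y [-18.4  -4.1] half 50.0 24.0
d x [-37.9  42.8] y [-14.2  21. ] half 42.0 19.0
e x [-28.2  37.4] y [-8.6 16.8] half 34.0 14.0
(598, 776, 3)
[([0.5985, 0.3234, 0.0946], 0.73)]
ball expected at [280.12827102 292.05290517]
[([283.4, 177.3], 1504), ([279.5, 291.4], 284), ([342.5, 337.4], 2494)]
```

View pics/fin.png

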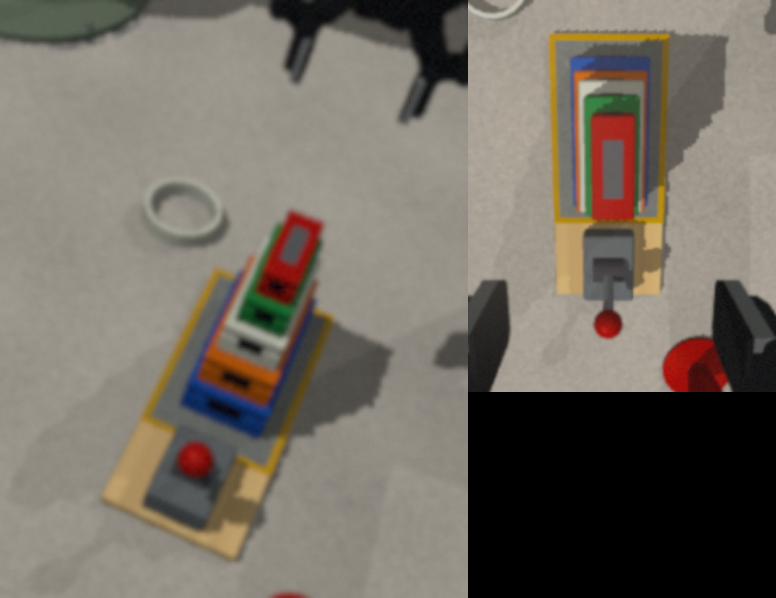

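The tower is nested and centred on the left board. The wrist crop shows the lever ball swung over, within 1 px of its projected stop position. Handing in.

```bash
python3 -c "
from workcell import bot
print(bot.job_done())"
```

```text
the job is handed in; nothing more can be done
None
```

I stacked all five cases on the left board in order (blue, orange, white, green, red), roughly centred and with none overhanging. I then swung that board's lever to its far stop and handed the job in at about 70 s. Partway through, the blue case was knocked about 11 mm; I moved it back and restacked before going on.

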